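Tip a batch of used pull tabs into the tote

TASK

Set every used glue-pull tab that lies on the bench flat on its base on the latched tipping tray; when all are on, reach down through the yellow-ringed hole in the latch box with the red T-handled pin and trip the hidden catch, so that the loaded tray tips and slides the tabs into the black tote. Then press the tray's yellow pad down until the tray is level and the catch holds it again, and put the pin back on its rest with the shaft hanging down. Leave the other things on the bench where they are.

Things in the scene. Friction and masses are not known exactly. Their poses are not given: they have to be found in the camera images.
- station: Tipping station, fixed to the bench, 350 mm (x) by 520 mm (y). Origin on the bench under the middle of the tray's pivot line; its x axis runs along the pivot line, its y axis points from the tray to the black tote (the way the tray tips), z up. Blue posts 12 mm thick at x = -168 and +168 mm carry the pivot, 160 mm up; they rise to 172 mm. Grey latch box: x 25 to 95, y -158 to -68, top at 212 mm.
- tray_floor (a point): Middle of the upper face of the aluminium tray's floor (turns with the tray), 160 mm above the bench when level. Axes as the station's. Inside, 300 mm along x by 140 mm along y: x walls 12 mm high, end wall at y = -70 mm 16 mm high, tote end (y = +70 mm) open. Pivot line at y = -70 mm, at floor height.
- gate (a point): Middle of the near face of the fixed blue gate bar across the tray's tote end, 176 mm above the bench; the bar spans 162 to 190 mm in height, along the station's x, 147 mm from the pivot. It keeps tabs on the level tray; when the tray tips they slide out under it.
- tray (a joint): Tilt of the tray, rad: 0 level (start; the catch holds it, with 0.02 of play), 0.70 fully tipped to the tote. Empty it is balanced, with a little friction, and stays where it is put; with the catch off, two or more tabs tip it and slide off. Pressed back, it pushes past the sprung catch in the last 0.25 rad (about 7 to 12 N on the pad) and is held at 0.
- pad (a point): Middle of the top of the yellow press pad, 30 by 30 mm, on the tray's tail at (-60, -45, +8) mm from the pivot's middle in the tray's axes; 168 mm above the bench when level, about 30 mm higher when fully tipped.
- hole (a point): Centre of the access hole, 22 mm in diameter, in the 6 mm top plate of the latch box, at the plate's upper face, 212 mm above the bench; the hole is vertical. The catch's lever, a flat plate, is hidden 57 mm below this point.
- catch (a joint): Angle of the hidden sprung catch, rad: 0 at home (holding), about 0.17 lets the tray go, 0.38 is its stop. The lever goes down about 4.5 mm per 0.1 rad under the pin, at about 3 to 6 N. It springs back when the pin is lifted.
- tote_in (a point): Middle of the floor of the black tote, 12 mm above the bench. Axes as the station's. Inside 360 mm along x, 227 mm along y; walls 80 mm high at the sides, 50 mm on the tray side, 110 mm at the far end.
- pin: Red T-handled pin. Origin at the centre of the handle, a rounded bar 100 mm (x) by 22 mm (y) by 24 mm (z); a steel shaft 10 mm in diameter, 95 mm long, runs from its underside along -z. 0.2 kg. It starts on its rest, shaft hanging down.
- pin_tip (a point): Lower end of the pin's shaft, 107 mm below the pin's origin.
- rest: Pin rest, fixed: base 120 by 70 mm and two blue cheeks 12 mm thick at x = -42 and +42 mm, on whose tops, 115 mm above the bench, the handle's ends lie (72 mm clear between the cheeks). Lips 10 mm high stand on the cheeks at either side of the handle, 34 mm apart in y. Origin on the bench, x along the handle, z up. Pin in place: its origin 127 mm above this origin.
- tab1: Orange glue-pull tab (may be absent), 0.15 kg: flat base 80 mm (x) by 46 mm (y) by 8 mm, with an upright rib for gripping along its middle, 66 mm (x) by 12 mm (y), up to 44 mm above the underside. Origin at the centre of the underside, z up.
- tab2: Blue glue-pull tab (may be absent), 0.15 kg: flat base 80 mm (x) by 46 mm (y) by 8 mm, with an upright rib for gripping along its middle, 66 mm (x) by 12 mm (y), up to 44 mm above the underside. Origin at the centre of the underside, z up.
- tab3: Green glue-pull tab (may be absent), 0.15 kg: flat base 80 mm (x) by 46 mm (y) by 8 mm, with an upright rib for gripping along its middle, 66 mm (x) by 12 mm (y), up to 44 mm above the underside. Origin at the centre of the underside, z up.
- tab4: Yellow glue-pull tab (may be absent), 0.15 kg: flat base 80 mm (x) by 46 mm (y) by 8 mm, with an upright rib for gripping along its middle, 66 mm (x) by 12 mm (y), up to 44 mm above the underside. Origin at the centre of the underside, z up.
- tab5: White glue-pull tab (may be absent), 0.15 kg: flat base 80 mm (x) by 46 mm (y) by 8 mm, with an upright rib for gripping along its middle, 66 mm (x) by 12 mm (y), up to 44 mm above the underside. Origin at the centre of the underside, z up.
- tape: Bystander: roll of masking tape lying flat, 56 mm across, 22 mm high. Origin at the centre of its underside.
- spray: Bystander: spray can, 52 mm across, 150 mm tall. Origin at the centre of its underside.
- hammer: Bystander: hammer lying on the bench.
- driver: Bystander: screwdriver with green handle lying on the bench.
- mug: Bystander: blue mug, 76 mm across, 90 mm tall. Origin at the centre of its underside.
- wedge: Bystander: black plastic wedge block, 110 by 50 by 30 mm. Origin at the centre of its underside.
Things that resemble listed ones, but are neither listed nor needed, are in the scene too. There is more than one size of the tab4; the one meant has the size given above.

How it is judged (in metres and radians):
On the way, in this order (a step that is already met when the one before it is completed fails the run):
1. every tab stands flat on the level, latched tray, let go (x of tab1 in the frame of tray_floor between -0.145 and 0.145 m and y of tab1 in the frame of tray_floor between -0.07 and 0.07 m and z of tab1 in the frame of tray_floor between -0.006 and 0.012 m and angle between each of tab1, tab2, tab3, tab4, tab5's own z axis and vertical below 0.2 rad and linear speed of each of tab1, tab2, tab3, tab4, tab5 below 0.05 m/s and contact force between the fingers and tab1 below 0.3 N and x of tab2 in the frame of tray_floor between -0.145 and 0.145 m and y of tab2 in the frame of tray_floor between -0.07 and 0.07 m and z of tab2 in the frame of tray_floor between -0.006 and 0.012 m and contact force between the fingers and tab2 below 0.3 N and x of tab3 in the frame of tray_floor between -0.145 and 0.145 m and y of tab3 in the frame of tray_floor between -0.07 and 0.07 m and z of tab3 in the frame of tray_floor between -0.006 and 0.012 m and contact force between the fingers and tab3 below 0.3 N and x of tab4 in the frame of tray_floor between -0.145 and 0.145 m and y of tab4 in the frame of tray_floor between -0.07 and 0.07 m and z of tab4 in the frame of tray_floor between -0.006 and 0.012 m and contact force between the fingers and tab4 below 0.3 N and x of tab5 in the frame of tray_floor between -0.145 and 0.145 m and y of tab5 in the frame of tray_floor between -0.07 and 0.07 m and z of tab5 in the frame of tray_floor between -0.006 and 0.012 m and contact force between the fingers and tab5 below 0.3 N and value of joint tray below 0.06 rad), for 0.2 s.
2. the pin, down through the access hole, trips the catch (z of pin_tip in the frame of hole below -0.04 m and x of pin_tip in the frame of hole between -0.02 and 0.02 m and y of pin_tip in the frame of hole between -0.03 and 0.02 m and value of joint catch above 0.12 rad and contact force between pin and catch above 0.3 N), for 0.05 s.
3. the tray has tipped (value of joint tray above 0.4 rad), for 0.05 s.
4. every tab lies in the tote (x of tab1 in the frame of tote_in between -0.18 and 0.18 m and y of tab1 in the frame of tote_in between -0.115 and 0.115 m and z of tab1 in the frame of tote_in between -0.01 and 0.075 m and x of tab2 in the frame of tote_in between -0.18 and 0.18 m and y of tab2 in the frame of tote_in between -0.115 and 0.115 m and z of tab2 in the frame of tote_in between -0.01 and 0.075 m and x of tab3 in the frame of tote_in between -0.18 and 0.18 m and y of tab3 in the frame of tote_in between -0.115 and 0.115 m and z of tab3 in the frame of tote_in between -0.01 and 0.075 m and x of tab4 in the frame of tote_in between -0.18 and 0.18 m and y of tab4 in the frame of tote_in between -0.115 and 0.115 m and z of tab4 in the frame of tote_in between -0.01 and 0.075 m and x of tab5 in the frame of tote_in between -0.18 and 0.18 m and y of tab5 in the frame of tote_in between -0.115 and 0.115 m and z of tab5 in the frame of tote_in between -0.01 and 0.075 m and linear speed of each of tab1, tab2, tab3, tab4, tab5 below 0.05 m/s), for 0.2 s.
5. the tray is pressed level again and the catch is home (value of joint each of tray, catch below 0.06 rad), for 0.2 s.
At the end, for the whole second after the job is handed in: Every tab present lies inside the tote; the tray is level and held (tilt below 0.06 rad, catch within 0.06 rad of home); the pin lies at rest on its rest, shaft down, within 20 mm of its middle (all of step 5 and x of tab1 in the frame of tote_in between -0.18 and 0.18 m and y of tab1 in the frame of tote_in between -0.115 and 0.115 m and z of tab1 in the frame of tote_in between -0.01 and 0.075 m and x of tab2 in the frame of tote_in between -0.18 and 0.18 m and y of tab2 in the frame of tote_in between -0.115 and 0.115 m and z of tab2 in the frame of tote_in between -0.01 and 0.075 m and x of tab3 in the frame of tote_in between -0.18 and 0.18 m and y of tab3 in the frame of tote_in between -0.115 and 0.115 m and z of tab3 in the frame of tote_in between -0.01 and 0.075 m and x of tab4 in the frame of tote_in between -0.18 and 0.18 m and y of tab4 in the frame of tote_in between -0.115 and 0.115 m and z of tab4 in the frame of tote_in between -0.01 and 0.075 m and x of tab5 in the frame of tote_in between -0.18 and 0.18 m and y of tab5 in the frame of tote_in between -0.115 and 0.115 m and z of tab5 in the frame of tote_in between -0.01 and 0.075 m and horizontal distance between pin and rest below 0.02 m and z of pin in the frame of rest between 0.12 and 0.135 m and angle between pin's own z axis and vertical below 0.12 rad and linear speed of pin below 0.03 m/s); the robot touches nothing.
It fails at once if a bystander is pushed more than 60 mm (distance of any of tape, spray, hammer, driver, mug, wedge from where it was at the start of the episode above 0.06 m).
Of tab1, tab2, tab3, tab4, tab5 only 3 to 5 are there at a start; the rules pass over those that are not, and their reading is None.
At some moment in a run one of tab1, tab2, tab3, tab4, tab5 may be knocked a few centimetres aside while the robot is not near it.
It also fails if it takes over 210 s, if anything falls off the work surface, if the arm or the gripper's body presses on something with over 40 N, if the wrist force passes 120 N, or if a joint passes its speed limit or range.

ROBOT

A 6-joint arm with a two-finger parallel gripper is mounted at the origin on the work surface. World frame = base frame: x ahead of the robot, y to its left, z up, the work surface at z = 0. Lengths are in m, angles in degrees, forces in N, time in s.
With the tool pointing down it reaches from about 0.4 to 0.825 m from the base axis. Payload 7 kg.
Tool frame: the origin (TCP) lies midway between the tips of the shut fingers; the grasp point (between the pads) lies 19 mm behind it (r.grip_point_offset is the z of the grasp point in the tool frame, in m); z points along the fingers, y is the line along which they close (so a half turn about z gives the same grasp; the last joint's range is limited). The gripper opens to 88 mm and grips with 3 to 60 N. Pads are 19 mm wide; open, the fingers measure 130 mm over their backs; the gripper's body (78 mm by 193 mm) begins 47 mm behind the grasp point.
Start: joints at [-49.383, 20.546, 0.682, 0, -70.136, -16.507], TCP at [0.276, -0.616, 0.227] pointing down, gripper open.
Joint ranges: [-176.03, 176.03], [-82.01, 121.73], [-58.28, 71.71], [-173.87, 95.51], [-174.79, -0.11], [-173.66, 173.66]. Speed limits (degrees/s): [136.94, 136.94, 172.46, 180, 180, 180].

INTERFACE

Orientations are given as [roll, pitch, yaw] about the fixed x, y, z axes, in that order (R = Rz(yaw) Ry(pitch) Rx(roll)).
In Python, from plant import r, viewer, recognise, outline_of, pinpoint gives the robot as it stands.
- The arm moves only by the tool move_arm, never from a script. Its argument "targets" is a list of rows, each a list of 2 entries, a list of its own where there are three numbers: the shift along the tool's x, y, z in cm, then the turn, a rotation vector about the tool's x, y, z in rad. A call has 1 to 5 rows; each row is the pose to reach, as a shift and turn from the pose commanded when the call began, along the tool's axes at that moment; what a row does not reach only later rows make up. A row lasts 1/8 s, in which the tool goes at most 62.5 mm and 10.7 degrees, less where a joint would pass 70% of its speed; a pose out of reach is approached as far as the arm can. A call with a gripper value outside its range is refused whole. "jaw" is the finger opening in cm, from 0 to 8.76, set as the call begins (left out, the last holds). The fingers move at their own pace and stop on an object; "squeeze" is the grip in N (left out, the last holds). Time passes only in rows, so rows that repeat a pose let the fingers close. It gives the time, the measured TCP pose, the force, the opening and the grip force at its end, in the units of the state.
- r.get_state(): the state, without advancing time (a new reading comes with each control period).
- viewer.capture(name): name is "side" or "top"; returns a dict with "image" (420x560x3 uint8, blue, green, red), "intrinsics" (3x3 intrinsics, pixels), "camera_from_world" (4x4, takes a point from world to camera coordinates). Camera axes: x right, y up, looking along -z (the intrinsics and any distortion apply to the point x, -y, -z); pixel columns grow to the right and rows downward; lengths in m; the calibration is good to about 2 mm. A picture is of the moment at which its call begins. There is no depth.
- r.close_job(): hands the job in; it is judged then, once.
Trained networks look in the newest picture that a camera, given by its name, has taken for a name from the list of things; names that differ only in an ending like _2 or _b are one class to them, and where a whole thing is asked for, a point or a joint stands for the part that bears it (a point fixed in the world has none). Each returns a list of dicts, best first, with "score" (0 to 1); they miss things now and then, are a little off and sometimes report something else, mostly with a low value. They report only what shows in the picture. A call takes as long as a camera call. They do not tell look-alikes from the thing itself.
- recognise(label, camera): "box" ([left, top, right, bottom] in pixels, round what is visible of it).
- outline_of(label, camera): "mask" (420x560 bool, what is visible of it) and "box" ([left, top, right, bottom] in pixels, round what is visible of it).
- pinpoint(label, camera): "location" ([row, column] in pixels: a listed point, or the origin of a listed thing).
The state is a dict: "time_s": time; "joints": joint angles; "qd": joint speeds; "joint_torque": joint torques, N m; "tcp_pos": TCP position; "eef_rot": TCP orientation; "contact_force": force on the tool from outside, world axes, zero at the start; "moment": the same for the moment, N m; "gripper_width": finger opening in m; "gripper_force": force on a finger pad.
Only numpy, scipy, OpenCV 4.12 (cv2) and the standard library are available. Lean on these libraries where they do the work, as an engineer would, in place of code of your own. Each camera call takes 0.05 s, during which the arm holds its last target. There are 200 camera calls.

## Working session

There is one attempt and no reset: what is moved stays moved. The work goes in short steps, Python scripts to look and compute and a tool call to move; the robot and the scene stay as the last step left them, time stands still between calls to the robot, and variables do not carry over. Pictures are saved under pics/ and viewed, at most 14 in all, crops included, and the job is handed in when it is done.

Besides the shell and the picture viewer there is one more tool, called in YAML: its name, and indented under it one key for each argument. move_arm: Moves the arm, as the interface text tells. Its arguments: {"type":"object","properties":{"targets":{"type":"array","items":{"type":"array"}},"jaw":{"type":"number"},"squeeze":{"type":"number"}},"required":["targets"]}

```bash
ls; mkdir -p pics; python3 - <<'E'
from plant import r, viewer, recognise, outline_of, pinpoint
import cv2
for c in("side","top"):
    d=viewer.capture(c); cv2.imwrite(f"pics/{c}0.png",d["image"]); print(c,d["intrinsics"].round(1).tolist(),d["camera_from_world"].round(4).tolist())
    for l in ["tray_floor","gate","pad","hole","tote_in","pin","pin_tip","rest","tab1","tab2","tab3","tab4","tab5"]:
        print(l,[(round(x["score"],2),[round(float(v),1) for v in x["location"]]) for x in pinpoint(l,c)[:4]])
print(r.get_state())
E
```

```text
pics
side [[406.5, 0.0, 285.1], [0.0, 406.5, 209.2], [0.0, 0.0, 1.0]] [[-0.743, -0.6692, 0.0112, 0.3151], [0.3836, -0.4121, 0.8265, -0.3386], [-0.5484, 0.6184, 0.5629, -0.8628], [0.0, 0.0, 0.0, 1.0]]
tray_floor [(0.9, [237.7, 186.8])]
gate [(0.59, [404.5, 254.6])]
pad []
hole [(0.85, [178.6, 229.5])]
tote_in [(0.72, [320.5, 139.0]), (0.46, [232.1, 349.7])]
pin [(0.75, [177.7, 265.3]), (0.32, [232.8, 350.1])]
pin_tip [(0.88, [209.1, 272.9])]
rest [(0.7, [214.6, 268.0])]
tab1 [(0.81, [218.6, 321.8]), (0.74, [205.3, 297.0]), (0.67, [242.4, 321.5]), (0.58, [199.3, 325.9])]
tab2 [(0.81, [218.6, 321.8]), (0.74, [205.3, 297.0]), (0.67, [242.4, 321.5]), (0.58, [199.3, 325.9])]
tab3 [(0.81, [218.6, 321.8]), (0.74, [205.3, 297.0]), (0.67, [242.4, 321.5]), (0.58, [199.3, 325.9])]
tab4 [(0.81, [218.6, 321.8]), (0.74, [205.3, 297.0]), (0.67, [242.4, 321.5]), (0.58, [199.3, 325.9])]
tab5 [(0.81, [218.6, 321.8]), (0.74, [205.3, 297.0]), (0.67, [242.4, 321.5]), (0.58, [199.3, 325.9])]
top [[530.0, 0.0, 270.9], [0.0, 530.0, 204.2], [0.0, 0.0, 1.0]] [[-0.0119, -0.9999, 0.0066, -0.0781], [0.9987, -0.01
[... 869 characters left out ...]
 332.8])]
{'time_s': 1.4, 'joints': array([-4.93821623e+01,  2.05483461e+01,  6.81668762e-01,  8.05488639e-05,
       -7.01363660e+01, -1.65066199e+01]), 'qd': array([-0.03982486, -0.0276064 , -0.04022902,  0.00891466, -0.0219474 ,
       -0.09087049]), 'joint_torque': array([-2.45780342e-03, -5.82374346e+01,  2.93290651e+01,  7.00217664e+00,
        1.24069455e-02, -4.52926452e-05]), 'tcp_pos': array([ 0.27571138, -0.61609503,  0.22653686]), 'eef_rot': array([ 1.79997104e+02, -9.37337884e-04, -1.55888755e+02]), 'contact_force': array([ 0.51859189,  0.31399428, -0.39033891]), 'moment': array([ 0.04285231,  0.03402026, -0.04910659]), 'gripper_force': 0.0, 'gripper_width': 0.08748103249266503}
```

View pics/side0.png

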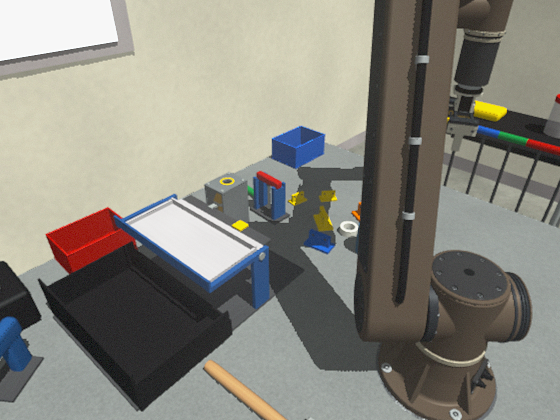

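View pics/top0.png

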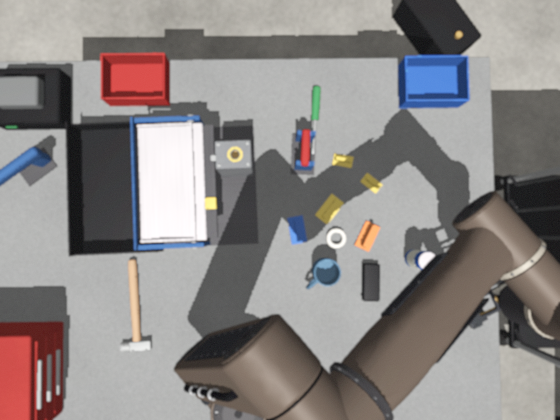

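The side view shows the station on the left with the hole at about (228,180), and the pin and rest at (268,195). The top view shows orange (367,236), blue (298,230) and a large yellow tab (329,208), plus two smaller yellow look-alikes at (343,160) and (372,183). The arm hides the lower right of the top view. I'll move it aside and then measure.

```bash
cat > h.py <<'E'
import numpy as np, cv2
from plant import r, viewer, recognise, outline_of, pinpoint
C={}
def cap(c):
    C[c]=viewer.capture(c); return C[c]["image"]
def ray(c,rc):
    d=C[c]; K=d["intrinsics"]; M=d["camera_from_world"]
    u=np.linalg.inv(K)@np.array([rc[1],rc[0],1.]); v=M[:3,:3].T@np.array([u[0],-u[1],-u[2]])
    return -M[:3,:3].T@M[:3,3], v/np.linalg.norm(v)
def atz(c,rc,z):
    o,v=ray(c,rc); return o+v*(z-o[2])/v[2]
def tri(a,b):
    (o1,v1),(o2,v2)=ray("side",a),ray("top",b)
    A=np.stack([v1,-v2],1); s=np.linalg.lstsq(A,o2-o1,rcond=None)[0]
    p,q=o1+v1*s[0],o2+v2*s[1]; return (p+q)/2, np.linalg.norm(p-q)*1000
def proj(c,p):
    d=C[c]; q=d["camera_from_world"][:3,:3]@p+d["camera_from_world"][:3,3]; q=d["intrinsics"]@np.array([q[0],-q[1],-q[2]]); return q[1]/q[2],q[0]/q[2]
def pts(l,c): return [(round(x["score"],2),[round(float(v),1) for v in x["location"]]) for x in pinpoint(l,c)]
def shift(wps, start=None):
    """tool-down moves: wps [(x,y,z,yaw)] -> shift cm in tool axes, turn about tool z, rows needed"""
    s=r.get_state(); p=np.array(s["tcp_pos"]); yaw=s["eef_rot"][2]
    if start is not None: p=np.array(start[:3]); yaw=start[3]
    for w in wps:
        a=np.radians(yaw); d=np.array(w[:3])-p; dy=(w[3]-yaw+180)%360-180
        t=np.array([np.cos(a)*d[0]+np.sin(a)*d[1], np.sin(a)*d[0]-np.cos(a)*d[1], -d[2]])*100
        print("shift",t.round(2).tolist(),"turn z",round(-np.radians(dy),3),"rows",round(max(np.linalg.norm(d)/.0625,abs(dy)/10.7),1))
        p=np.array(w[:3]); yaw=w[3]
E
python3 - <<'E'
from h import *
shift([(.42,-.5,.4,-156),(.6,-.3,.42,-125),(.65,0,.42,-90),(.5,.4,.42,-90)])
E
```

```text
shift [-17.91, 4.7, -17.35] turn z 0.002 rows 4.1
shift [-24.58, 10.95, -2.0] turn z -0.541 rows 4.3
shift [-27.44, 13.11, -0.0] turn z -0.611 rows 4.9
shift [-40.0, 15.0, -0.0] turn z -0.0 rows 6.8
```

move_arm:
  targets:
    - [[-17.9, 4.7, -17.3], [0, 0, 0]]
    - [[-17.9, 4.7, -17.3], [0, 0, 0]]
    - [[-17.9, 4.7, -17.3], [0, 0, 0]]
    - [[-17.9, 4.7, -17.3], [0, 0, 0]]
    - [[-17.9, 4.7, -17.3], [0, 0, 0]]

```text
time_s: 2.02
tcp_pos: [0.4227, -0.4991, 0.4037]
eef_rot: [-179.7, 0.2, -155.7]
contact_force: [-0.7, 0.3, -0.5]
gripper_width: 0.0875
gripper_force: 0.0
```

move_arm:
  targets:
    - [[-24.6, 10.9, -2], [0, 0, -0.54]]
    - [[-24.6, 10.9, -2], [0, 0, -0.54]]
    - [[-24.6, 10.9, -2], [0, 0, -0.54]]
    - [[-24.6, 10.9, -2], [0, 0, -0.54]]
    - [[-24.6, 10.9, -2], [0, 0, -0.54]]

```text
time_s: 2.65
tcp_pos: [0.6017, -0.2975, 0.4184]
eef_rot: [179.9, -0.0, -124.8]
contact_force: [0.1, -0.9, -0.4]
gripper_width: 0.0876
gripper_force: 0.0
```

move_arm:
  targets:
    - [[-27.4, 13.1, 0], [0, 0, -0.61]]
    - [[-27.4, 13.1, 0], [0, 0, -0.61]]
    - [[-27.4, 13.1, 0], [0, 0, -0.61]]
    - [[-27.4, 13.1, 0], [0, 0, -0.61]]
    - [[-27.4, 13.1, 0], [0, 0, -0.61]]

```text
time_s: 3.28
tcp_pos: [0.6493, 0.0009, 0.4193]
eef_rot: [180.0, -0.0, -90.0]
contact_force: [0.9, -0.7, -0.2]
gripper_width: 0.0876
gripper_force: 0.0
```

move_arm:
  targets:
    - [[-40, 15, 0], [0, 0, 0]]
    - [[-40, 15, 0], [0, 0, 0]]
    - [[-40, 15, 0], [0, 0, 0]]
    - [[-40, 15, 0], [0, 0, 0]]
    - [[-40, 15, 0], [0, 0, 0]]

```text
time_s: 3.9
tcp_pos: [0.539, 0.2929, 0.4194]
eef_rot: [180.0, -0.0, -90.1]
contact_force: [1.5, 0.2, -0.2]
gripper_width: 0.0876
gripper_force: 0.0
```

```bash
python3 - <<'E'
from h import *
for c in("side","top"):
    im=cap(c)
    for l in ["tray_floor","gate","pad","hole","tote_in","pin","rest","tab1"]: print(c,l,pts(l,c))
    print([(round(x["score"],2),np.round(x["box"],0).tolist()) for x in recognise("tab1",c)])
    k=im[130:270,230:430] if c=="side" else im[120:300,270:470]
    cv2.imwrite(f"pics/{c}1.png",cv2.resize(k,None,fx=3.3 if c=="top" else 4,fy=3.3 if c=="top" else 4,interpolation=cv2.INTER_CUBIC)[:600,:800])
s=r.get_state();print(s["time_s"],s["tcp_pos"],s["eef_rot"],s["joints"])
E
```

```text
side tray_floor [(0.6, [238.1, 190.0]), (0.25, [195.3, 256.4])]
side gate [(0.72, [247.6, 155.5]), (0.19, [208.4, 272.0])]
side pad [(0.96, [224.9, 239.1])]
side hole [(0.75, [179.7, 227.6])]
side tote_in [(0.81, [319.2, 139.8]), (0.44, [222.0, 321.6])]
side pin [(0.71, [177.0, 267.1])]
side rest [(0.77, [214.0, 267.9]), (0.46, [233.2, 399.5])]
side tab1 [(0.82, [244.5, 316.4]), (0.68, [218.3, 360.9]), (0.61, [220.8, 323.0]), (0.52, [200.8, 297.6]), (0.43, [197.2, 329.1])]
[(0.75, [305.0, 230.0, 336.0, 252.0]), (0.69, [314.0, 207.0, 330.0, 230.0]), (0.6, [256.0, 169.0, 283.0, 206.0]), (0.58, [291.0, 193.0, 308.0, 203.0]), (0.55, [322.0, 192.0, 332.0, 201.0]), (0.51, [353.0, 200.0, 369.0, 221.0])]
top tray_floor [(0.62, [183.4, 167.3]), (0.23, [151.3, 300.4]), (0.2, [149.1, 304.3])]
top gate [(0.78, [178.6, 134.8])]
top pad [(0.96, [204.2, 207.4]), (0.65, [185.5, 165.7])]
top hole [(0.86, [151.0, 233.7])]
top tote_in [(0.67, [189.7, 117.4]), (0.35, [178.4, 132.6])]
top pin [(0.88, [145.2, 304.1]), (0.46, [120.2, 314.5]), (0.15, [187.3, 120.0])]
top rest [(0.85, [152.4, 301.9]), (0.6, [180.7, 136.1])]
top tab1 [(0.86, [237.5, 365.9]), (0.86, [228.2, 297.8]), (0.66, [205.9, 327.3]), (0.48, [186.3, 370.2]), (0.47, [157.4, 342.9])]
[(0.81, [360.0, 177.0, 380.0, 192.0]), (0.78, [287.0, 215.0, 309.0, 246.0]), (0.68, [354.0, 221.0, 378.0, 251.0]), (0.57, [317.0, 196.0, 345.0, 223.0]), (0.47, [333.0, 152.0, 354.0, 168.0]), (0.47, [298.0, 130.0, 312.0, 167.0]), (0.24, [327.0, 231.0, 342.0, 246.0])]
4.9 [0.53975219 0.29214755 0.41957584] [-1.79999507e+02  1.58661587e-03 -8.99979399e+01] [ 4.66349672e+01  1.14561520e+01  1.25938576e+01 -7.31311457e-04
 -9.11362137e+01 -4.66329216e+01]
```

View pics/top1.png

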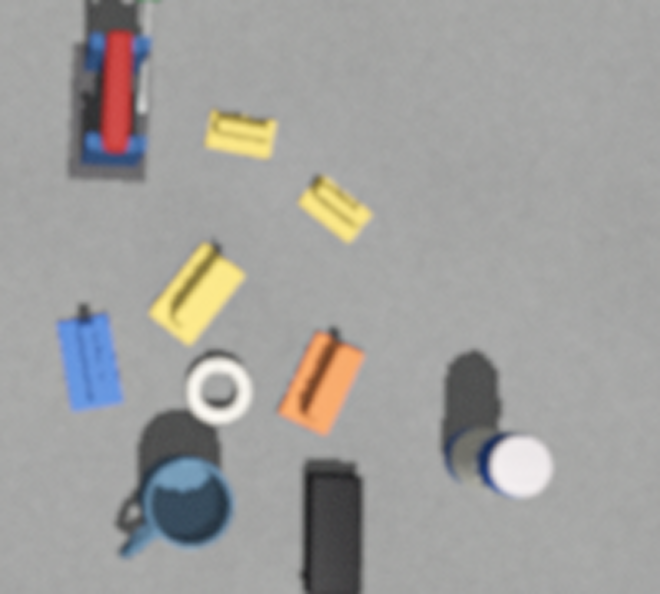

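View pics/side1.png

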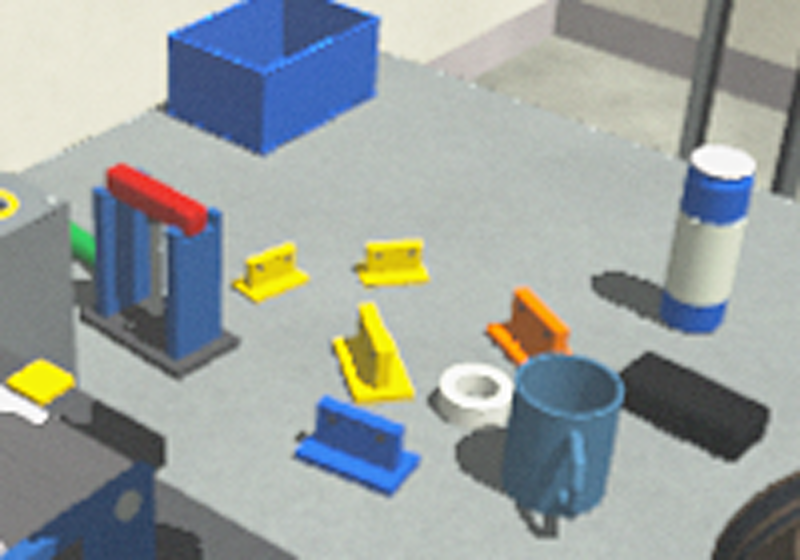

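The top crop shows blue at (90,360), large yellow at (195,290) and orange at (322,382). The two small yellows at (240,135) and (335,208) are decoys, and there is no green or white tab. I'll measure poses from colour masks and triangulation.

```bash
cat >> h.py <<'E'
HSV={"orange":((5,120,120),(17,255,255)),"yellow":((20,90,120),(34,255,255)),"blue":((105,130,90),(125,255,255))}
def rects(c,col,amin=60):
    m=cv2.inRange(cv2.cvtColor(C[c]["image"],cv2.COLOR_BGR2HSV),*HSV[col])
    out=[]
    for k in cv2.findContours(m,cv2.RETR_EXTERNAL,cv2.CHAIN_APPROX_NONE)[0]:
        if cv2.contourArea(k)>amin: out.append(k)
    return out
def tabs(col):
    """base rectangle from top view: centre at z=8mm, long-axis yaw, size"""
    for k in rects("top",col):
        w=np.array([atz("top",(q[0][1],q[0][0]),.008)[:2]*1000 for q in k],np.float32)
        (x,y),(a,b),t=cv2.minAreaRect(w)
        if a<b: a,b,t=b,a,t+90
        print(col,"xy",round(x/1000,4),round(y/1000,4),"size",round(a,1),round(b,1),"yaw",round((t+90)%180-90,1),"px",np.round(k.mean(0)[0]))
E
python3 - <<'E'
from h import *
for c in("side","top"): cap(c)
for k in HSV: tabs(k)
P={l:[max(pinpoint(l,c),key=lambda x:x["score"])["location"] for c in("side","top")] for l in["tray_floor","pad","hole","pin","rest","tote_in"]}
for l,(a,b) in P.items():
    p,e=tri(a,b); print(l,p.round(4),"err mm",round(e,1))
S=[(s,a) for s,a in pts("tab1","side")]; T=[(s,a) for s,a in pts("tab1","top")]
for s,a in S:
    for t,b in T:
        p,e=tri(a,b)
        if e<12: print("tab",a,b,p.round(3),round(e,1))
for c in("side","top"):
    for l in("tray_floor","pad","hole","pin","rest","gate"): print(c,l,pts(l,c)[:2])
E
```

```text
orange xy 0.4158 -0.3645 size 79.3 44.1 yaw -25.9 px [367. 236.]
yellow xy 0.5163 0.0931 size 35.4 32.3 yaw -0.4 px [211. 203.]
yellow xy 0.4966 -0.255 size 80.6 46.3 yaw -39.6 px [329. 208.]
yellow xy 0.5707 -0.3796 size 55.8 32.7 yaw 52.1 px [371. 183.]
yellow xy 0.639 -0.2969 size 56.7 33.2 yaw 78.0 px [342. 160.]
yellow xy 0.6603 0.0214 size 41.6 38.4 yaw -0.5 px [235. 154.]
blue xy 0.3953 0.2353 size 212.4 86.7 yaw 68.2 px [158. 242.]
blue xy 0.4367 -0.1592 size 74.6 38.7 yaw 9.2 px [297. 229.]
blue xy 0.767 0.2068 size 162.6 14.0 yaw -88.1 px [172. 119.]
blue xy 0.8758 -0.5726 size 206.2 157.0 yaw 89.4 px [425.  81.]
tray_floor [0.5629 0.1981 0.1696] err mm 9.6
pad [0.51   0.0747 0.1621] err mm 3.3
hole [0.6303 0.0103 0.2173] err mm 4.9
pin [ 0.6595 -0.1812  0.1275] err mm 2.7
rest [ 0.6562 -0.182  -0.0089] err mm 0.7
tote_in [0.5582 0.3539 0.0209] err mm 3.0
tab [243.7, 318.7] [229.1, 298.5] [ 0.437 -0.164  0.001] 1.5
tab [222.4, 320.2] [229.1, 298.5] [ 0.436 -0.16   0.082] 0.9
tab [222.4, 320.2] [209.0, 330.1] [ 0.498 -0.256 -0.001] 9.0
tab [198.9, 325.6] [209.0, 330.1] [ 0.489 -0.249  0.096] 5.6
tab [198.9, 325.6] [185.6, 370.7] [ 0.567 -0.377  0.001] 11.5
tab [200.8, 295.4] [158.4, 342.5] [ 0.645 -0.299 -0.004] 0.2
tab [217.1, 361.7] [238.2, 366.6] [ 0.412 -0.361  0.008] 9.4
side tray_floor [(0.89, [236.7, 187.5]), (0.6, [212.4, 268.2])]
side pad [(0.95, [225.3, 240.5])]
side hole [(0.63, [179.7, 226.7])]
side pin [(0.74, [178.8, 267.9])]
side rest [(0.6, [215.0, 269.6])]
side gate [(0.68, [247.3, 157.8]), (0.23, [231.9, 351.1])]
top tray_floor [(0.97, [181.4, 162.5])]
top pad [(0.71, [201.8, 210.8])]
top hole [(0.58, [153.1, 233.2]), (0.43, [258.0, 411.9])]
top pin [(0.57, [147.5, 306.4])]
top rest [(0.96, [155.5, 303.1])]
top gate [(0.6, [181.9, 134.4])]
```

```bash
python3 - <<'E'
from h import *
for c in("side","top"): cap(c)
def blob(c,lo,hi,box,z=None):
    im=C[c]["image"][box[1]:box[3],box[0]:box[2]]; m=cv2.inRange(cv2.cvtColor(im,cv2.COLOR_BGR2HSV),lo,hi)
    k=max(cv2.findContours(m,cv2.RETR_EXTERNAL,cv2.CHAIN_APPROX_NONE)[0],key=cv2.contourArea)+np.array([box[:2]])
    (u,v),_,_=cv2.minAreaRect(k)
    if z is not None:
        w=np.array([atz(c,(q[0][1],q[0][0]),z)[:2]*1000 for q in k],np.float32); print("   rect",cv2.minAreaRect(w))
    return v,u
Y=HSV["yellow"]
a=blob("side",*Y,(210,165,245,195));b=blob("top",*Y,(222,140,248,168),.212);print("hole",a,b,tri(a,b),atz("top",b,.212),atz("side",a,.212))
a=blob("side",*Y,(228,215,255,235));b=blob("top",*Y,(200,192,222,215),.168);print("pad",a,b,tri(a,b),atz("top",b,.168),atz("side",a,.168))
R=((0,140,90),(4,255,255))
a=blob("side",*R,(250,165,290,195));b=blob("top",*R,(290,120,320,172),.135);print("pin",a,b,tri(a,b),atz("top",b,.135),atz("side",a,.13))
b=blob("top",(0,0,190),(180,40,255),(125,105,215,255),.16);print("tray white",b,atz("top",b,.16))
b=blob("top",(105,130,70),(125,255,255),(128,105,215,255),.18);print("blue frame",b)
im=C["top"]["image"][100:265,60:330];cv2.imwrite("pics/st.png",cv2.resize(im,None,fx=2.9,fy=2.9,interpolation=cv2.INTER_CUBIC))
E
```

```text
rect ((630.4462890625, 9.069660186767578), (33.32967758178711, 36.12957763671875), 89.48155212402344)
hole (180.5, 227.0) (154.0, 234.5) (array([0.62944576, 0.00824105, 0.21410918]), np.float64(1.9287480789956761)) [0.63043461 0.00906638 0.212     ] [0.63143959 0.00540384 0.212     ]
   rect ((507.69757080078125, 76.03473663330078), (28.970523834228516, 31.760984420776367), 89.61656951904297)
pad (224.96151733398438, 239.80767822265625) (203.0, 210.5) (array([0.50788061, 0.07638845, 0.16497927]), np.float64(0.10062689402110025)) [0.50768291 0.07603036 0.168     ] [0.50479941 0.07909234 0.168     ]
   rect ((660.1798706054688, -176.38320922851562), (24.415658950805664, 95.69175720214844), 89.11382293701172)
pin (179.0, 268.5) (146.5, 304.5) (array([ 0.6593847, -0.1784364,  0.1282351]), np.float64(4.762432018783466)) [ 0.66009963 -0.1763679   0.135     ] [ 0.65528508 -0.17763672  0.13      ]
   rect ((602.8174438476562, 174.45840454101562), (242.0077362060547, 158.3043670654297), 1.9322381019592285)
tray white (167.9046630859375, 173.58175659179688) [0.60262774 0.17433317 0.16      ]
   rect ((562.945068359375, 189.14976501464844), (345.92437744140625, 195.23440551757812), 3.3855748176574707)
blue frame (182.61770629882812, 166.37759399414062)
```

View pics/st.png

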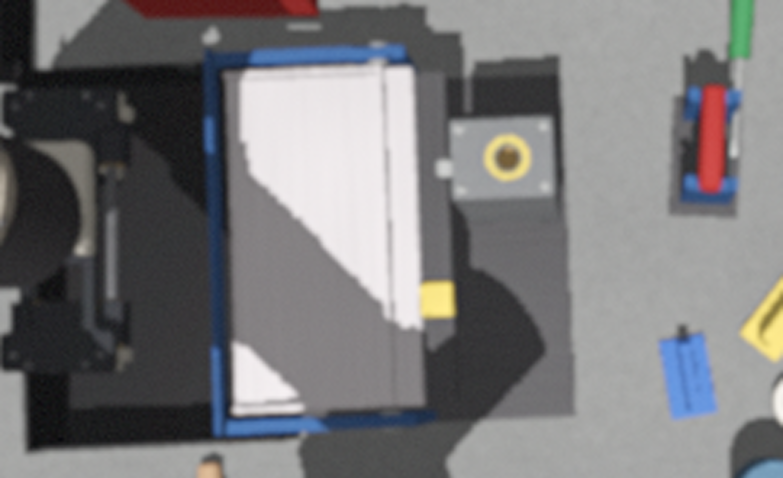

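The station crop shows the empty level tray, yaw about 2°, with the hole at (508,157) and the pad at (437,298). The pad, hole and tray measurements agree with the listed geometry: station origin about (0.566, 0.123). Next I plan the blue tab.

```bash
python3 - <<'E'
from h import *
b=(.437,-.161)
shift([(.55,.05,.32,-120),(*b,.16,-170.8),(*b,.012,-170.8),(*b,.27,-170.8),(.46,.03,.27,-130),(.4837,.190,.27,-88),(.4837,.190,.173,-88),(.4837,.190,.27,-88)])
E
```

```text
shift [24.21, -1.02, 9.96] turn z 0.524 rows 4.2
shift [23.92, -0.76, 16.0] turn z 0.887 rows 4.7
shift [-0.0, 0.0, 14.8] turn z -0.0 rows 2.4
shift [-0.0, 0.0, -25.8] turn z -0.0 rows 4.1
shift [-5.32, 18.49, -0.0] turn z -0.712 rows 3.8
shift [-13.78, 8.47, -0.0] turn z -0.733 rows 3.9
shift [0.0, -0.0, 9.7] turn z -0.0 rows 1.6
shift [0.0, -0.0, -9.7] turn z -0.0 rows 1.6
```

move_arm:
  targets:
    - [[24.2, -1.0, 10], [0, 0, 0.524]]
    - [[24.2, -1.0, 10], [0, 0, 0.524]]
    - [[24.2, -1.0, 10], [0, 0, 0.524]]
    - [[24.2, -1.0, 10], [0, 0, 0.524]]
    - [[24.2, -1.0, 10], [0, 0, 0.524]]
  jaw: 4.5

```text
time_s: 7.02
tcp_pos: [0.5488, 0.0471, 0.3182]
eef_rot: [179.9, -0.1, -120.2]
contact_force: [0.6, 0.8, -0.1]
gripper_width: 0.0465
gripper_force: 0.0
```

move_arm:
  targets:
    - [[23.9, -0.8, 16], [0, 0, 0.887]]
    - [[23.9, -0.8, 16], [0, 0, 0.887]]
    - [[23.9, -0.8, 16], [0, 0, 0.887]]
    - [[23.9, -0.8, 16], [0, 0, 0.887]]
    - [[23.9, -0.8, 16], [0, 0, 0.887]]

```text
time_s: 7.65
tcp_pos: [0.4357, -0.1619, 0.1586]
eef_rot: [180.0, -0.0, -171.2]
contact_force: [0.9, -0.1, 0.3]
gripper_width: 0.045
gripper_force: 0.0
```

```bash
python3 - <<'E'
from h import *
for c in("side","top"): cap(c)
for k in("orange","yellow","blue"): tabs(k)
s=r.get_state(); print(s["tcp_pos"],s["eef_rot"])
print([p for p in pts("tab2","side")])
shift([(.437,-.161,.012,-170.8)])
E
```

```text
orange xy 0.4159 -0.3645 size 79.2 44.1 yaw -25.9 px [367. 236.]
yellow xy 0.5163 0.0946 size 35.4 29.4 yaw -0.4 px [210. 203.]
yellow xy 0.5105 -0.2665 size 45.1 43.9 yaw 49.4 px [333. 203.]
yellow xy 0.5709 -0.3799 size 55.7 32.6 yaw 51.2 px [371. 183.]
yellow xy 0.6391 -0.2967 size 56.3 33.2 yaw 78.0 px [342. 160.]
yellow xy 0.661 0.0207 size 41.9 39.8 yaw -45.4 px [235. 154.]
blue xy 0.6385 0.6499 size 154.6 59.5 yaw -67.1 px [ 22. 164.]
blue xy 0.5777 0.2237 size 390.4 204.4 yaw 1.2 px [147. 176.]
blue xy 0.8758 -0.5726 size 206.1 157.0 yaw 89.4 px [432.  80.]
[ 0.43454756 -0.16216801  0.15764468] [ 179.94840257   -0.21065652 -171.18624242]
[(0.79, [219.1, 362.5]), (0.63, [197.7, 328.2]), (0.63, [203.8, 295.3]), (0.59, [243.5, 319.4]), (0.54, [223.3, 321.7])]
shift [-0.07, 0.04, 14.7] turn z -0.003 rows 2.4
```

move_arm:
  targets:
    - [[0, 0, 5], [0, 0, 0]]
    - [[0, 0, 10], [0, 0, 0]]
    - [[0, 0, 14.7], [0, 0, 0]]
    - [[0, 0, 14.7], [0, 0, 0]]
    - [[0, 0, 14.7], [0, 0, 0]]

```text
time_s: 8.43
tcp_pos: [0.4383, -0.1602, 0.0136]
eef_rot: [-180.0, 0.0, -170.7]
contact_force: [-0.0, 0.0, 0.3]
gripper_width: 0.0448
gripper_force: 0.0
```

move_arm:
  targets:
    - [[0, 0, 0], [0, 0, 0]]
    - [[0, 0, 0], [0, 0, 0]]
    - [[0, 0, 0], [0, 0, 0]]
    - [[0, 0, 0], [0, 0, 0]]
    - [[0, 0, 0], [0, 0, 0]]
  jaw: 0.5
  squeeze: 20

```text
time_s: 9.05
tcp_pos: [0.4373, -0.1609, 0.0129]
eef_rot: [-180.0, 0.0, -170.8]
contact_force: [-0.9, 0.1, 6.9]
gripper_width: 0.012
gripper_force: 20.0
```

move_arm:
  targets:
    - [[0, 0, -3], [0, 0, 0]]
    - [[0, 0, -9], [0, 0, 0]]
    - [[0, 0, -15], [0, 0, 0]]
    - [[0, 0, -21], [0, 0, 0]]
    - [[0, 0, -25.8], [0, 0, 0]]

```text
time_s: 9.68
tcp_pos: [0.4368, -0.1608, 0.273]
eef_rot: [180.0, 0.1, -170.8]
contact_force: [2.0, 0.1, -2.0]
gripper_width: 0.0117
gripper_force: 20.0
```

```bash
python3 - <<'E'
from h import *
s=r.get_state(); print(s["tcp_pos"],s["eef_rot"],s["gripper_width"],s["contact_force"])
for c in("side","top"): cap(c)
im=C["side"]["image"][100:260,220:420];cv2.imwrite("pics/g1.png",cv2.resize(im,None,fx=3,fy=3))
for k in("yellow","orange"): tabs(k)
shift([(.46,.03,.27,-130),(.4837,.190,.27,-88),(.4837,.190,.173,-88)])
E
```

```text
[ 0.43683313 -0.16079168  0.27295269] [ 1.79997934e+02  8.78239082e-02 -1.70849767e+02] 0.011724600393840686 [ 1.96710078  0.06007455 -1.96174018]
yellow xy 0.5163 0.0931 size 35.4 32.3 yaw -0.4 px [211. 203.]
yellow xy 0.5219 -0.2754 size 48.9 23.5 yaw 64.8 px [335. 200.]
yellow xy 0.5709 -0.3799 size 55.7 32.6 yaw 51.2 px [371. 183.]
yellow xy 0.6386 -0.2962 size 57.3 33.2 yaw 79.5 px [342. 160.]
yellow xy 0.6603 0.0214 size 41.6 38.4 yaw -0.5 px [235. 154.]
orange xy 0.4159 -0.3645 size 79.2 44.1 yaw -25.9 px [367. 236.]
shift [-5.08, 18.55, 0.59] turn z -0.712 rows 3.8
shift [-13.78, 8.47, -0.0] turn z -0.733 rows 3.9
shift [0.0, -0.0, 9.7] turn z -0.0 rows 1.6
```

View pics/g1.png

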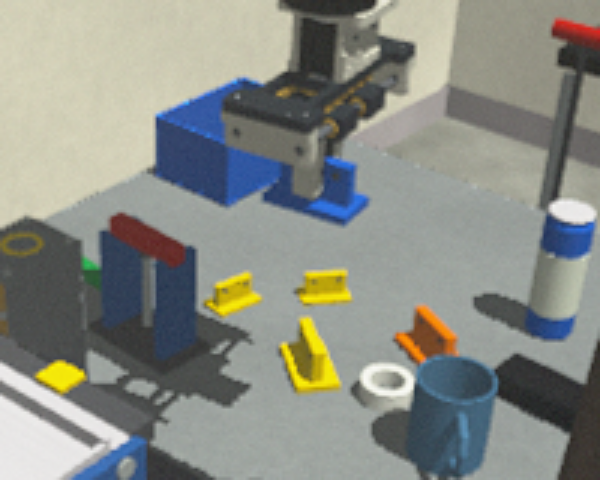

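The side crop shows the blue tab held level in the fingers at (320,190), and nothing else has moved. I'll carry it to the tray.

move_arm:
  targets:
    - [[-5.1, 18.5, 0], [0, 0, -0.712]]
    - [[-5.1, 18.5, 0], [0, 0, -0.712]]
    - [[-5.1, 18.5, 0], [0, 0, -0.712]]
    - [[-5.1, 18.5, 0], [0, 0, -0.712]]
    - [[-5.1, 18.5, 0], [0, 0, -0.712]]

```text
time_s: 10.4
tcp_pos: [0.4575, 0.0307, 0.2695]
eef_rot: [179.9, -0.1, -130.0]
contact_force: [-0.6, -0.3, -1.7]
gripper_width: 0.012
gripper_force: 20.0
```

move_arm:
  targets:
    - [[-13.8, 8.5, 0], [0, 0, -0.733]]
    - [[-13.8, 8.5, 0], [0, 0, -0.733]]
    - [[-13.8, 8.5, 0], [0, 0, -0.733]]
    - [[-13.8, 8.5, 0], [0, 0, -0.733]]
    - [[-13.8, 8.5, 0], [0, 0, -0.733]]

```text
time_s: 11.02
tcp_pos: [0.4816, 0.1895, 0.2697]
eef_rot: [179.9, -0.1, -88.3]
contact_force: [0.1, 0.7, -1.8]
gripper_width: 0.0123
gripper_force: 20.0
```

```bash
python3 - <<'E'
from h import *
s=r.get_state(); print(s["tcp_pos"],s["eef_rot"],s["gripper_width"])
shift([(.4837,.190,.174,-88)])
E
```

```text
[0.48162891 0.18950649 0.26968455] [ 1.79918619e+02 -5.46133161e-02 -8.83394867e+01] 0.012260602397639132
shift [-0.04, -0.21, 9.57] turn z -0.006 rows 1.5
```

move_arm:
  targets:
    - [[0, 0, 5], [0, 0, 0]]
    - [[0, 0, 8], [0, 0, 0]]
    - [[0, 0, 9.6], [0, 0, 0]]
    - [[0, 0, 9.6], [0, 0, 0]]
    - [[0, 0, 9.6], [0, 0, 0]]

```text
time_s: 11.65
tcp_pos: [0.4825, 0.1904, 0.1758]
eef_rot: [-179.9, 0.0, -88.1]
contact_force: [0.5, -0.1, -1.3]
gripper_width: 0.0117
gripper_force: 20.0
```

move_arm:
  targets:
    - [[0, 0, 0], [0, 0, 0]]
    - [[0, 0, 0], [0, 0, 0]]
    - [[0, 0, 0], [0, 0, 0]]
    - [[0, 0, 0], [0, 0, 0]]
    - [[0, 0, 0], [0, 0, 0]]
  jaw: 4.2

```text
time_s: 12.28
tcp_pos: [0.4817, 0.1903, 0.1746]
eef_rot: [-180.0, -0.0, -88.0]
contact_force: [-1.4, 1.0, -0.2]
gripper_width: 0.0421
gripper_force: 0.0
```

move_arm:
  targets:
    - [[0, 0, -5], [0, 0, 0]]
    - [[0, 0, -11], [0, 0, 0]]
    - [[0, 0, -11], [0, 0, 0]]

```text
time_s: 12.65
tcp_pos: [0.4839, 0.1915, 0.2898]
eef_rot: [-179.6, 0.3, -88.0]
contact_force: [0.7, -0.1, -0.8]
gripper_width: 0.042
gripper_force: 0.0
```

```bash
python3 - <<'E'
from h import *
for c in("side","top"): cap(c)
for k in("yellow","orange"): tabs(k)
print(pts("tab2","side"),pts("tab2","top"))
s=r.get_state(); print(s["tcp_pos"],s["eef_rot"])
im=C["side"]["image"][150:310,90:290];cv2.imwrite("pics/p1.png",cv2.resize(im,None,fx=3,fy=3))
y=(.4966,-.255)
shift([(.50,-.03,.27,-64),(*y,.13,-39.6),(*y,.012,-39.6),(*y,.27,-39.6),(.52,.0,.27,-64),(.5637,.193,.27,-88),(.5637,.193,.174,-88)])
E
```

```text
yellow xy 0.5163 0.0931 size 35.4 32.3 yaw -0.4 px [211. 203.]
yellow xy 0.4965 -0.2551 size 80.9 46.1 yaw -39.0 px [329. 208.]
yellow xy 0.5707 -0.3796 size 55.8 32.7 yaw 52.1 px [371. 183.]
yellow xy 0.6391 -0.2967 size 56.3 33.2 yaw 78.0 px [342. 160.]
yellow xy 0.6603 0.0214 size 41.6 38.4 yaw -0.5 px [235. 154.]
orange xy 0.416 -0.3645 size 79.1 44.3 yaw -25.7 px [367. 236.]
[(0.86, [254.8, 211.8]), (0.67, [200.2, 300.0]), (0.56, [216.2, 361.9]), (0.53, [221.7, 321.9]), (0.49, [194.9, 260.6]), (0.47, [197.5, 327.1])] [(0.67, [238.1, 367.6]), (0.66, [211.9, 328.5]), (0.59, [155.5, 340.9]), (0.57, [212.9, 164.3]), (0.52, [183.9, 371.2]), (0.21, [155.3, 234.6])]
[0.4812127  0.18996646 0.28357662] [ 1.79914264e+02 -4.48916442e-02 -8.80607004e+01]
shift [22.05, -1.13, 1.36] turn z -0.42 rows 3.5
shift [20.07, 10.17, 14.0] turn z -0.426 rows 4.2
shift [0.0, -0.0, 11.8] turn z -0.0 rows 1.9
shift [0.0, -0.0, -25.8] turn z -0.0 rows 4.1
shift [-14.45, -21.14, -0.0] turn z 0.426 rows 4.1
shift [-15.43, -12.39, -0.0] turn z 0.419 rows 3.2
shift [0.0, -0.0, 9.6] turn z -0.0 rows 1.5
```

View pics/p1.png

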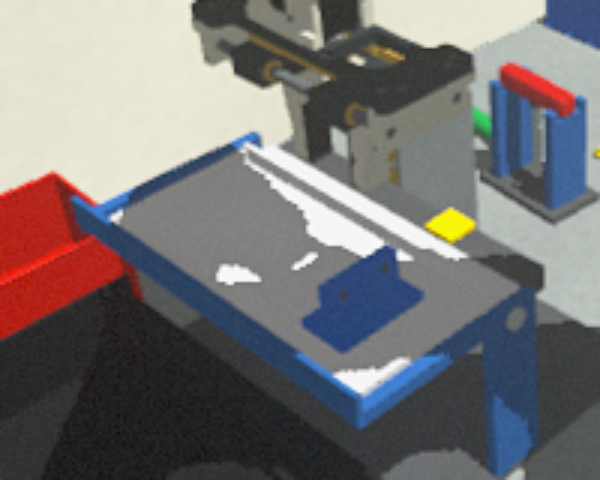

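The side crop shows the blue tab standing flat on the tray at (360,300). Yellow is next.

move_arm:
  targets:
    - [[22, -1.1, 1], [0, 0, -0.42]]
    - [[22, -1.1, 1], [0, 0, -0.42]]
    - [[22, -1.1, 1], [0, 0, -0.42]]
    - [[22, -1.1, 1], [0, 0, -0.42]]
    - [[22, -1.1, 1], [0, 0, -0.42]]

```text
time_s: 13.48
tcp_pos: [0.4994, -0.0319, 0.2731]
eef_rot: [179.8, 0.0, -64.2]
contact_force: [-0.3, 0.1, 0.0]
gripper_width: 0.0418
gripper_force: 0.0
```

move_arm:
  targets:
    - [[20.1, 10.2, 14], [0, 0, -0.43]]
    - [[20.1, 10.2, 14], [0, 0, -0.43]]
    - [[20.1, 10.2, 14], [0, 0, -0.43]]
    - [[20.1, 10.2, 14], [0, 0, -0.43]]
    - [[20.1, 10.2, 14], [0, 0, -0.43]]

```text
time_s: 14.1
tcp_pos: [0.4948, -0.2559, 0.1311]
eef_rot: [179.9, 0.3, -39.5]
contact_force: [0.2, 0.1, 0.1]
gripper_width: 0.0416
gripper_force: 0.0
```

```bash
python3 - <<'E'
from h import *
cap("side");print(pts("tab4","side"))
s=r.get_state(); print(s["tcp_pos"],s["eef_rot"])
shift([(.4966,-.255,.013,-39.3)])
E
```

```text
[(0.88, [252.1, 209.4]), (0.75, [199.2, 327.1]), (0.56, [200.2, 298.8]), (0.55, [226.1, 322.0]), (0.4, [219.9, 362.8])]
[ 0.49489918 -0.25554042  0.13137208] [179.83593914   0.28544222 -39.49010016]
shift [0.1, -0.15, 11.84] turn z -0.003 rows 1.9
```

move_arm:
  targets:
    - [[0.1, -0.1, 5], [0, 0, 0]]
    - [[0.1, -0.1, 9], [0, 0, 0]]
    - [[0.1, -0.1, 11.8], [0, 0, 0]]
    - [[0.1, -0.1, 11.8], [0, 0, 0]]
    - [[0.1, -0.1, 11.8], [0, 0, 0]]

```text
time_s: 14.82
tcp_pos: [0.4992, -0.254, 0.0177]
eef_rot: [-180.0, -0.1, -39.3]
contact_force: [0.2, -0.7, 0.8]
gripper_width: 0.0421
gripper_force: 0.0
```

move_arm:
  targets:
    - [[0, 0, 0], [0, 0, 0]]
    - [[0, 0, 0], [0, 0, 0]]
    - [[0, 0, 0], [0, 0, 0]]
    - [[0, 0, 0], [0, 0, 0]]
    - [[0, 0, 0], [0, 0, 0]]
  jaw: 0.5

```text
time_s: 15.45
tcp_pos: [0.4981, -0.2546, 0.017]
eef_rot: [180.0, -0.0, -39.3]
contact_force: [-1.6, 0.1, 6.1]
gripper_width: 0.0118
gripper_force: 20.0
```

move_arm:
  targets:
    - [[0, 0, -3], [0, 0, 0]]
    - [[0, 0, -9], [0, 0, 0]]
    - [[0, 0, -15], [0, 0, 0]]
    - [[0, 0, -21], [0, 0, 0]]
    - [[0, 0, -26], [0, 0, 0]]

```text
time_s: 16.08
tcp_pos: [0.498, -0.2543, 0.2789]
eef_rot: [-179.9, -0.1, -39.4]
contact_force: [0.6, -0.2, -1.3]
gripper_width: 0.012
gripper_force: 20.0
```

move_arm:
  targets:
    - [[-14.4, -21.1, 0], [0, 0, 0.426]]
    - [[-14.4, -21.1, 0], [0, 0, 0.426]]
    - [[-14.4, -21.1, 0], [0, 0, 0.426]]
    - [[-14.4, -21.1, 0], [0, 0, 0.426]]
    - [[-14.4, -21.1, 0], [0, 0, 0.426]]

```text
time_s: 16.7
tcp_pos: [0.5203, 0.0031, 0.2761]
eef_rot: [180.0, 0.0, -63.6]
contact_force: [-1.6, -0.1, -1.8]
gripper_width: 0.0116
gripper_force: 20.0
```

move_arm:
  targets:
    - [[-15.4, -12.4, 0], [0, 0, 0.42]]
    - [[-15.4, -12.4, 0], [0, 0, 0.42]]
    - [[-15.4, -12.4, 0], [0, 0, 0.42]]
    - [[-15.4, -12.4, 0], [0, 0, 0.42]]
    - [[-15.4, -12.4, 0], [0, 0, 0.42]]

```text
time_s: 17.32
tcp_pos: [0.5635, 0.1934, 0.2755]
eef_rot: [179.9, -0.1, -87.7]
contact_force: [-1.2, 0.0, -1.5]
gripper_width: 0.0118
gripper_force: 20.0
```

```bash
python3 - <<'E'
from h import *
cap("top"); tabs("orange")
s=r.get_state(); print(s["tcp_pos"],s["eef_rot"])
shift([(.5637,.193,.175,-88)])
E
```

```text
orange xy 0.4159 -0.3645 size 79.2 44.1 yaw -25.9 px [367. 235.]
[0.56341323 0.19242126 0.27589534] [ 1.79928257e+02 -4.35617096e-02 -8.77964276e+01]
shift [-0.06, -0.03, 10.09] turn z 0.004 rows 1.6
```

move_arm:
  targets:
    - [[0, 0, 5], [0, 0, 0]]
    - [[0, 0, 8], [0, 0, 0]]
    - [[0, 0, 9.7], [0, 0, 0]]
    - [[0, 0, 9.7], [0, 0, 0]]
    - [[0, 0, 9.7], [0, 0, 0]]

```text
time_s: 18.0
tcp_pos: [0.5646, 0.193, 0.1811]
eef_rot: [-179.9, 0.0, -87.8]
contact_force: [0.4, -0.0, -0.8]
gripper_width: 0.0118
gripper_force: 20.0
```

move_arm:
  targets:
    - [[0, 0, 0], [0, 0, 0]]
    - [[0, 0, 0], [0, 0, 0]]
    - [[0, 0, 0], [0, 0, 0]]
    - [[0, 0, 0], [0, 0, 0]]
    - [[0, 0, 0], [0, 0, 0]]
  jaw: 4.2

```text
time_s: 18.62
tcp_pos: [0.5637, 0.193, 0.1796]
eef_rot: [180.0, -0.0, -87.8]
contact_force: [-0.8, -0.9, -0.8]
gripper_width: 0.0415
gripper_force: 0.0
```

move_arm:
  targets:
    - [[0, 0, -5], [0, 0, 0]]
    - [[0, 0, -10], [0, 0, 0]]
    - [[0, 0, -10], [0, 0, 0]]
    - [[0, 0, -10], [0, 0, 0]]

```text
time_s: 19.12
tcp_pos: [0.5634, 0.193, 0.2793]
eef_rot: [180.0, 0.0, -87.8]
contact_force: [0.2, -0.2, 0.5]
gripper_width: 0.042
gripper_force: 0.0
```

```bash
python3 - <<'E'
from h import *
cap("side"),cap("top"); tabs("orange")
im=C["side"]["image"][150:310,90:290];cv2.imwrite("pics/p2.png",cv2.resize(im,None,fx=3,fy=3))
o=(.4162,-.364)
shift([(.55,-.07,.28,-65),(.47,-.3,.2,-40),(*o,.13,-26),(*o,.012,-26),(*o,.28,-26),(.52,-.15,.28,-52),(.6,.05,.28,-75),(.6437,.196,.28,-88),(.6437,.196,.175,-88)])
E
```

```text
orange xy 0.416 -0.3646 size 78.9 44.1 yaw -25.9 px [367. 236.]
shift [26.2, 2.3, -0.17] turn z -0.398 rows 4.2
shift [17.46, 16.97, 8.0] turn z -0.436 rows 4.1
shift [-0.01, 8.36, 7.0] turn z -0.244 rows 1.7
shift [0.0, -0.0, 11.8] turn z -0.0 rows 1.9
shift [0.0, -0.0, -26.8] turn z -0.0 rows 4.3
shift [-0.05, -23.78, -0.0] turn z 0.454 rows 3.8
shift [-10.83, -18.62, -0.0] turn z 0.401 rows 3.4
shift [-12.97, -8.0, -0.0] turn z 0.227 rows 2.4
shift [0.0, -0.0, 10.5] turn z -0.0 rows 1.7
```

View pics/p2.png

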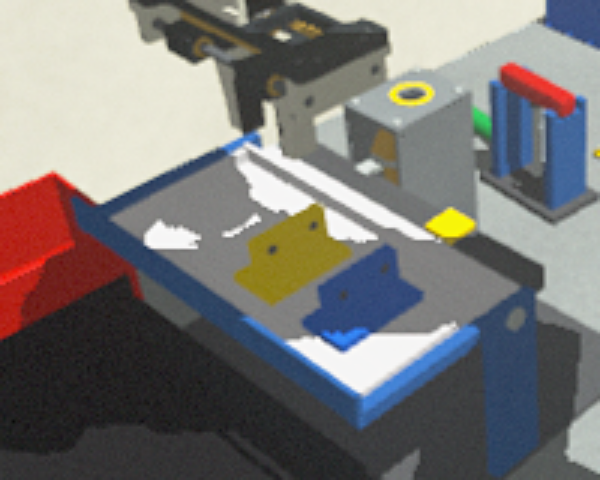

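Both tabs stand flat on the tray: yellow at (295,255), blue at (360,300). Orange is next.

move_arm:
  targets:
    - [[26.2, 2.3, 0], [0, 0, -0.4]]
    - [[26.2, 2.3, 0], [0, 0, -0.4]]
    - [[26.2, 2.3, 0], [0, 0, -0.4]]
    - [[26.2, 2.3, 0], [0, 0, -0.4]]
    - [[26.2, 2.3, 0], [0, 0, -0.4]]

```text
time_s: 19.85
tcp_pos: [0.5496, -0.0728, 0.2785]
eef_rot: [179.9, 0.0, -65.1]
contact_force: [0.2, 0.7, 0.1]
gripper_width: 0.0422
gripper_force: 0.0
```

move_arm:
  targets:
    - [[17.5, 17, 8], [0, 0, -0.436]]
    - [[17.5, 17, 8], [0, 0, -0.436]]
    - [[17.5, 17, 8], [0, 0, -0.436]]
    - [[17.5, 17, 8], [0, 0, -0.436]]
    - [[17.5, 17, 8], [0, 0, -0.436]]

```text
time_s: 20.48
tcp_pos: [0.4686, -0.3021, 0.197]
eef_rot: [179.9, 0.2, -40.1]
contact_force: [0.2, 0.3, 0.1]
gripper_width: 0.0421
gripper_force: 0.0
```

move_arm:
  targets:
    - [[0, 8.4, 7], [0, 0, -0.24]]
    - [[0, 8.4, 7], [0, 0, -0.24]]
    - [[0, 8.4, 7], [0, 0, -0.24]]
    - [[0, 8.4, 7], [0, 0, -0.24]]

```text
time_s: 20.98
tcp_pos: [0.4179, -0.3644, 0.1297]
eef_rot: [180.0, -0.0, -26.2]
contact_force: [0.6, 0.3, 0.5]
gripper_width: 0.0418
gripper_force: 0.0
```

```bash
python3 - <<'E'
from h import *
cap("side"); print(pts("tab1","side"))
s=r.get_state(); print(s["tcp_pos"],s["eef_rot"])
shift([(.4162,-.364,.014,-26)])
E
```

```text
[(0.81, [237.6, 187.6]), (0.74, [202.7, 295.9]), (0.61, [254.3, 211.9]), (0.56, [201.3, 327.3])]
[ 0.41846686 -0.36429365  0.13042472] [ 1.79996602e+02 -9.52004415e-02 -2.61124337e+01]
shift [-0.22, 0.07, 11.64] turn z -0.002 rows 1.9
```

move_arm:
  targets:
    - [[-0.2, 0, 5], [0, 0, 0]]
    - [[-0.2, 0, 9], [0, 0, 0]]
    - [[-0.2, 0, 11.7], [0, 0, 0]]
    - [[-0.2, 0, 11.7], [0, 0, 0]]
    - [[-0.2, 0, 11.7], [0, 0, 0]]

```text
time_s: 21.7
tcp_pos: [0.4167, -0.3639, 0.014]
eef_rot: [180.0, -0.1, -26.1]
contact_force: [0.2, 0.3, -0.5]
gripper_width: 0.042
gripper_force: 0.0
```

move_arm:
  targets:
    - [[0, 0, 0], [0, 0, 0]]
    - [[0, 0, 0], [0, 0, 0]]
    - [[0, 0, 0], [0, 0, 0]]
    - [[0, 0, 0], [0, 0, 0]]
    - [[0, 0, 0], [0, 0, 0]]
  jaw: 0.5

```text
time_s: 22.32
tcp_pos: [0.4154, -0.3641, 0.013]
eef_rot: [180.0, -0.0, -26.2]
contact_force: [-0.9, -0.1, 5.6]
gripper_width: 0.0116
gripper_force: 20.0
```

move_arm:
  targets:
    - [[0, 0, -3], [0, 0, 0]]
    - [[0, 0, -9], [0, 0, 0]]
    - [[0, 0, -15], [0, 0, 0]]
    - [[0, 0, -21], [0, 0, 0]]
    - [[0, 0, -26.8], [0, 0, 0]]

```text
time_s: 22.95
tcp_pos: [0.4147, -0.3634, 0.2823]
eef_rot: [-180.0, 0.0, -26.2]
contact_force: [1.0, -1.0, -2.0]
gripper_width: 0.0122
gripper_force: 20.0
```

move_arm:
  targets:
    - [[0, -23.8, 0], [0, 0, 0.454]]
    - [[0, -23.8, 0], [0, 0, 0.454]]
    - [[0, -23.8, 0], [0, 0, 0.454]]
    - [[0, -23.8, 0], [0, 0, 0.454]]
    - [[0, -23.8, 0], [0, 0, 0.454]]

```text
time_s: 23.58
tcp_pos: [0.5213, -0.1466, 0.2797]
eef_rot: [180.0, 0.1, -51.9]
contact_force: [-0.9, 0.1, -0.3]
gripper_width: 0.0121
gripper_force: 20.0
```

move_arm:
  targets:
    - [[-10.8, -18.6, 0], [0, 0, 0.4]]
    - [[-10.8, -18.6, 0], [0, 0, 0.4]]
    - [[-10.8, -18.6, 0], [0, 0, 0.4]]
    - [[-10.8, -18.6, 0], [0, 0, 0.4]]
    - [[-10.8, -18.6, 0], [0, 0, 0.4]]

```text
time_s: 24.2
tcp_pos: [0.6011, 0.0509, 0.2791]
eef_rot: [179.9, 0.0, -75.0]
contact_force: [-0.2, -0.0, -1.0]
gripper_width: 0.0118
gripper_force: 20.0
```

move_arm:
  targets:
    - [[-13, -8, 0], [0, 0, 0.227]]
    - [[-13, -8, 0], [0, 0, 0.227]]
    - [[-13, -8, 0], [0, 0, 0.227]]
    - [[-13, -8, 0], [0, 0, 0.227]]
    - [[-13, -8, 0], [0, 0, 0.227]]

```text
time_s: 24.82
tcp_pos: [0.6445, 0.194, 0.2803]
eef_rot: [180.0, -0.0, -88.1]
contact_force: [-0.5, 0.8, -1.8]
gripper_width: 0.0121
gripper_force: 20.0
```

```bash
python3 - <<'E'
from h import *
s=r.get_state(); print(s["tcp_pos"],s["eef_rot"])
shift([(.6437,.196,.176,-88)])
E
```

```text
[0.64449983 0.19399522 0.28032979] [ 1.79952448e+02 -2.77727018e-02 -8.81363738e+01]
shift [-0.2, 0.07, 10.43] turn z -0.002 rows 1.7
```

move_arm:
  targets:
    - [[0, 0, 5], [0, 0, 0]]
    - [[0, 0, 8.5], [0, 0, 0]]
    - [[0, 0, 10.4], [0, 0, 0]]
    - [[0, 0, 10.4], [0, 0, 0]]
    - [[0, 0, 10.4], [0, 0, 0]]

```text
time_s: 25.45
tcp_pos: [0.6455, 0.1946, 0.1781]
eef_rot: [-179.9, 0.0, -88.1]
contact_force: [-1.2, -0.3, -1.0]
gripper_width: 0.0119
gripper_force: 20.0
```

move_arm:
  targets:
    - [[0, 0, 0], [0, 0, 0]]
    - [[0, 0, 0], [0, 0, 0]]
    - [[0, 0, 0], [0, 0, 0]]
    - [[0, 0, 0], [0, 0, 0]]
    - [[0, 0, 0], [0, 0, 0]]
  jaw: 4.2

```text
time_s: 26.08
tcp_pos: [0.6448, 0.1954, 0.1766]
eef_rot: [180.0, -0.0, -88.1]
contact_force: [-0.0, -0.3, -0.2]
gripper_width: 0.0421
gripper_force: 0.0
```

move_arm:
  targets:
    - [[0, 0, -5], [0, 0, 0]]
    - [[0, 0, -10], [0, 0, 0]]
    - [[0, 0, -12], [0, 0, 0]]
    - [[0, 0, -12], [0, 0, 0]]

```text
time_s: 26.58
tcp_pos: [0.6455, 0.1957, 0.2987]
eef_rot: [-179.8, 0.1, -88.1]
contact_force: [-0.7, 0.6, -0.9]
gripper_width: 0.0418
gripper_force: 0.0
```

```bash
python3 - <<'E'
from h import *
cap("side")
im=C["side"]["image"][150:310,90:290];cv2.imwrite("pics/p3.png",cv2.resize(im,None,fx=3,fy=3))
s=r.get_state(); print(s["tcp_pos"],s["eef_rot"])
p=(.6595,-.1775)
shift([(.65,-.02,.29,-45),(*p,.2,-1),(*p,.109,-1)])
E
```

```text
[0.64482894 0.19547241 0.29681856] [-1.79958605e+02  4.40388341e-02 -8.81110755e+01]
shift [21.55, 0.19, 0.68] turn z -0.752 rows 4.0
shift [11.81, 10.47, 9.0] turn z -0.768 rows 4.1
shift [0.0, -0.0, 9.1] turn z -0.0 rows 1.5
```

View pics/p3.png

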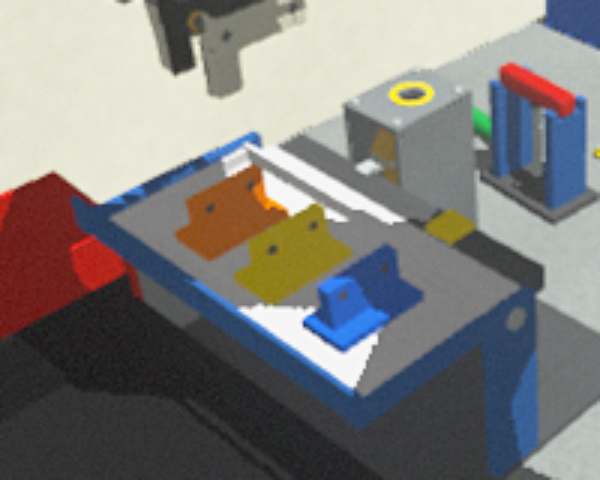

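All three tabs stand flat on the level tray: orange (225,215), yellow (295,255), blue (360,300). Now the pin.

move_arm:
  targets:
    - [[21.5, 0.2, 0.7], [0, 0, -0.752]]
    - [[21.5, 0.2, 0.7], [0, 0, -0.752]]
    - [[21.5, 0.2, 0.7], [0, 0, -0.752]]
    - [[21.5, 0.2, 0.7], [0, 0, -0.752]]
    - [[21.5, 0.2, 0.7], [0, 0, -0.752]]
  jaw: 5.5

```text
time_s: 27.25
tcp_pos: [0.6491, -0.0219, 0.2877]
eef_rot: [179.9, 0.1, -45.1]
contact_force: [0.2, 0.4, 0.0]
gripper_width: 0.0552
gripper_force: 0.0
```

move_arm:
  targets:
    - [[11.8, 10.5, 9], [0, 0, -0.768]]
    - [[11.8, 10.5, 9], [0, 0, -0.768]]
    - [[11.8, 10.5, 9], [0, 0, -0.768]]
    - [[11.8, 10.5, 9], [0, 0, -0.768]]
    - [[11.8, 10.5, 9], [0, 0, -0.768]]

```text
time_s: 27.88
tcp_pos: [0.6587, -0.177, 0.1979]
eef_rot: [-180.0, 0.1, -1.2]
contact_force: [-0.5, 0.3, -0.4]
gripper_width: 0.0549
gripper_force: 0.0
```

```bash
python3 - <<'E'
from h import *
s=r.get_state(); print(s["tcp_pos"],s["eef_rot"])
shift([(.6595,-.1775,.108,-1)])
E
```

```text
[ 0.65866924 -0.17697872  0.19793013] [-1.79993017e+02  1.37547926e-01 -1.16728433e+00]
shift [0.08, 0.05, 8.99] turn z -0.003 rows 1.4
```

move_arm:
  targets:
    - [[0, 0, 4], [0, 0, 0]]
    - [[0, 0, 7], [0, 0, 0]]
    - [[0, 0, 9], [0, 0, 0]]
    - [[0, 0, 9], [0, 0, 0]]
    - [[0, 0, 9], [0, 0, 0]]

```text
time_s: 28.5
tcp_pos: [0.6599, -0.1766, 0.1107]
eef_rot: [180.0, -0.1, -1.1]
contact_force: [0.3, 0.1, 0.5]
gripper_width: 0.0548
gripper_force: 0.0
```

move_arm:
  targets:
    - [[0, 0, 0], [0, 0, 0]]
    - [[0, 0, 0], [0, 0, 0]]
    - [[0, 0, 0], [0, 0, 0]]
    - [[0, 0, 0], [0, 0, 0]]
    - [[0, 0, 0], [0, 0, 0]]
  jaw: 1.2
  squeeze: 35

```text
time_s: 29.12
tcp_pos: [0.6592, -0.1777, 0.11]
eef_rot: [180.0, -0.0, -1.0]
contact_force: [0.1, -2.0, 3.3]
gripper_width: 0.0219
gripper_force: 34.9
```

```bash
python3 - <<'E'
from h import *
s=r.get_state(); print(s["tcp_pos"],s["eef_rot"],s["gripper_width"],s["contact_force"])
E
```

```text
[ 0.65922201 -0.17772523  0.1099663 ] [ 1.79977007e+02 -3.03409025e-02 -1.04246081e+00] 0.021877727657880087 [ 0.08066478 -1.9851599   3.2585042 ]
```

move_arm:
  targets:
    - [[0, 0, -2], [0, 0, 0]]
    - [[0, 0, -7], [0, 0, 0]]
    - [[0, 0, -13], [0, 0, 0]]
    - [[0, 0, -19], [0, 0, 0]]
    - [[0, 0, -24], [0, 0, 0]]

```text
time_s: 29.75
tcp_pos: [0.6588, -0.177, 0.3517]
eef_rot: [-180.0, -0.0, -1.0]
contact_force: [1.4, 0.1, -2.4]
gripper_width: 0.0219
gripper_force: 34.8
```

```bash
python3 - <<'E'
from h import *
s=r.get_state(); print(s["tcp_pos"],s["eef_rot"],s["gripper_width"],s["contact_force"])
for c in("side","top"): cap(c); print(c,pts("pin",c)[:2],pts("pin_tip",c)[:2])
im=C["side"]["image"][60:220,190:390];cv2.imwrite("pics/pin.png",cv2.resize(im,None,fx=3,fy=3))
for a in pts("pin_tip","side")[:2]: print(atz("side",a[1],s["tcp_pos"][2]-.088))
# shaft in side view: grey pixels row-wise expected column
t=s["tcp_pos"]; 
for dz in(0,-.03,-.06,-.088): print("expect px",dz,np.round(proj("side",t+np.array([0,0,dz])),1))
E
```

```text
[ 0.65880628 -0.17703142  0.35172594] [-1.79971209e+02 -4.29406163e-02 -1.00849677e+00] 0.02186484823850418 [ 1.40220829  0.12205685 -2.40451266]
side [(0.62, [104.8, 265.4]), (0.47, [195.2, 257.6])] [(0.85, [138.8, 270.9])]
top [(0.69, [183.8, 167.5]), (0.6, [257.9, 413.0])] [(0.55, [213.8, 166.3]), (0.19, [182.9, 165.8])]
[ 0.65059949 -0.18512423  0.26372594]
expect px 0 [109.7 266.5]
expect px -0.03 [119.9 266.7]
expect px -0.06 [129.8 266.8]
expect px -0.088 [138.8 266.9]
```

View pics/pin.png

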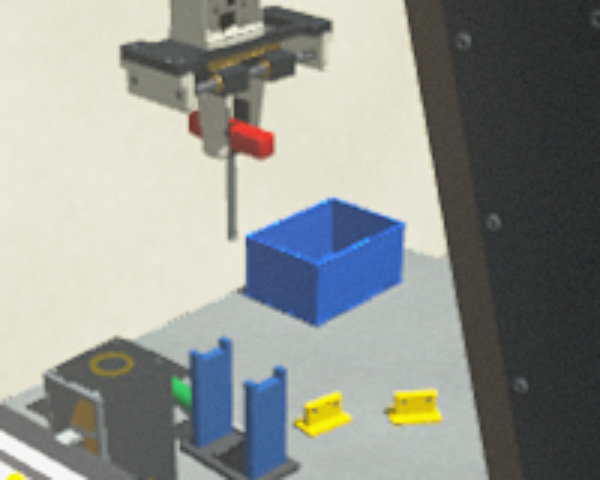

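The side crop shows the pin held upright, with the tip at (232,238), which is where the TCP axis predicts it. I'll move it above the hole.

```bash
python3 - <<'E'
from h import *
shift([(.6303,.0082,.35,-1)])
E
```

```text
shift [-3.13, -18.46, -0.27] turn z -0.0 rows 3.0
```

move_arm:
  targets:
    - [[-1, -5, 0], [0, 0, 0]]
    - [[-2, -11, 0], [0, 0, 0]]
    - [[-2.8, -16, 0], [0, 0, 0]]
    - [[-3.1, -18.5, 0], [0, 0, 0]]
    - [[-3.1, -18.5, 0], [0, 0, 0]]

```text
time_s: 30.72
tcp_pos: [0.6307, 0.0101, 0.3481]
eef_rot: [180.0, 0.1, -0.9]
contact_force: [0.2, -0.3, -1.9]
gripper_width: 0.0215
gripper_force: 34.8
```

move_arm:
  targets:
    - [[0, 0, 0], [0, 0, 0]]
    - [[0, 0, 0], [0, 0, 0]]
    - [[0, 0, 0], [0, 0, 0]]

```text
time_s: 31.1
tcp_pos: [0.6314, 0.0073, 0.3493]
eef_rot: [180.0, 0.0, -1.1]
contact_force: [0.6, -0.3, -2.1]
gripper_width: 0.0218
gripper_force: 34.8
```

```bash
python3 - <<'E'
from h import *
s=r.get_state(); t=s["tcp_pos"];print(t,s["eef_rot"])
for c in("side","top"): cap(c); print(c,pts("pin_tip",c)[:2],pts("hole",c)[:2],"expect tip",proj(c,t-np.array([0,0,.09])))
im=C["side"]["image"][95:205,170:290];cv2.imwrite("pics/hole.png",cv2.resize(im,None,fx=5,fy=5,interpolation=cv2.INTER_CUBIC))
shift([(.6303,.0082,.30,-1)])
E
```

```text
[0.63137575 0.00733016 0.34929679] [ 1.79992748e+02  2.15624683e-02 -1.09126159e+00]
side [(0.87, [167.8, 227.5])] [(0.73, [180.5, 228.9]), (0.58, [316.9, 142.0])] expect tip (np.float64(165.04821949317798), np.float64(225.1979281623096))
top [] [(0.79, [153.7, 234.6])] expect tip (np.float64(150.85116642605976), np.float64(234.01584142061338))
shift [-0.1, -0.02, 4.96] turn z -0.001 rows 0.8
```

View pics/hole.png

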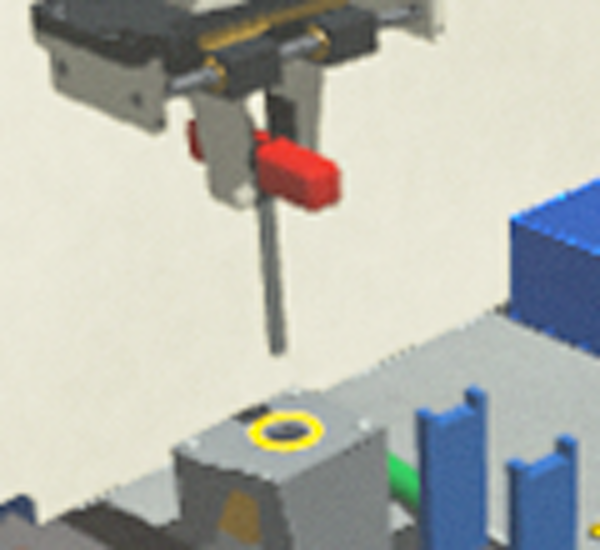

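The tip is at crop (278,352), within 0.5 px of its predicted place, above the ring at (287,431). I'll lower it in stages.

move_arm:
  targets:
    - [[-0.1, 0, 2.5], [0, 0, 0]]
    - [[-0.1, 0, 5], [0, 0, 0]]
    - [[-0.1, 0, 6], [0, 0, 0]]
    - [[-0.1, 0, 6.5], [0, 0, 0]]
    - [[-0.1, 0, 6.5], [0, 0, 0]]

```text
time_s: 32.02
tcp_pos: [0.6306, 0.0082, 0.2851]
eef_rot: [180.0, -0.0, -1.0]
contact_force: [0.7, 0.5, -1.4]
gripper_width: 0.0217
gripper_force: 34.8
```

```bash
python3 - <<'E'
from h import *
s=r.get_state(); t=s["tcp_pos"];print(t,s["eef_rot"],s["contact_force"],s["moment"])
cap("side"); im=C["side"]["image"][110:210,180:290];cv2.imwrite("pics/hole2.png",cv2.resize(im,None,fx=5,fy=5,interpolation=cv2.INTER_CUBIC))
E
```

```text
[0.63064075 0.00822917 0.28507751] [ 1.79996635e+02 -3.73986229e-02 -1.01336730e+00] [ 0.67324813  0.46233205 -1.41215084] [-0.12340837  0.14148684  0.02701407]
```

View pics/hole2.png

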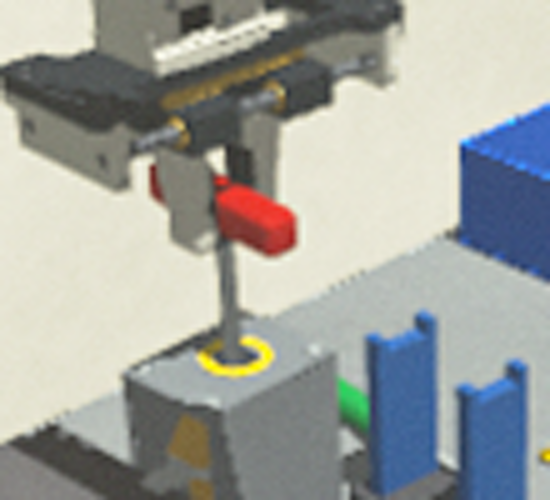

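The shaft is in the hole, centred in the ring at (235,355). Now I push it onto the lever.

move_arm:
  targets:
    - [[0, 0, 2], [0, 0, 0]]
    - [[0, 0, 3.5], [0, 0, 0]]
    - [[0, 0, 4.2], [0, 0, 0]]
    - [[0, 0, 4.8], [0, 0, 0]]
    - [[0, 0, 5.2], [0, 0, 0]]

```text
time_s: 32.7
tcp_pos: [0.6316, 0.0055, 0.2354]
eef_rot: [179.7, -0.2, -1.0]
contact_force: [-1.2, -9.9, 12.1]
gripper_width: 0.0217
gripper_force: 35.0
```

move_arm:
  targets:
    - [[0, 0, 0], [0, 0, 0]]
    - [[0, 0, 0], [0, 0, 0]]
    - [[0, 0, 0], [0, 0, 0]]
    - [[0, 0, 0], [0, 0, 0]]
    - [[0, 0, 0], [0, 0, 0]]

```text
time_s: 33.33
tcp_pos: [0.6316, 0.0055, 0.2358]
eef_rot: [179.8, -0.2, -1.0]
contact_force: [-1.4, -8.8, 9.5]
gripper_width: 0.022
gripper_force: 35.0
```

```bash
python3 - <<'E'
from h import *
s=r.get_state(); t=s["tcp_pos"];print(t,s["contact_force"])
cap("side"); im=C["side"]["image"][130:410,30:310];cv2.imwrite("pics/tip.png",cv2.resize(im,None,fx=2.1,fy=2.1))
E
```

```text
[0.6315675  0.0055319  0.23577009] [-1.39401069 -8.82020089  9.47617068]
```

View pics/tip.png

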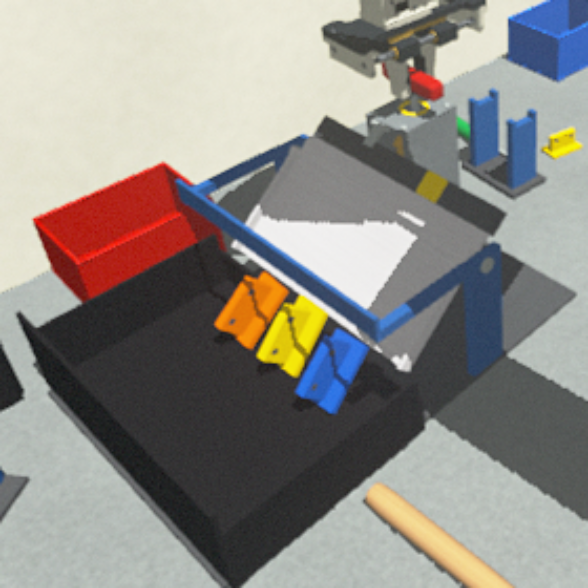

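The tray has tipped and all three tabs are in the tote, at (250,310), (290,335) and (332,372). I'll withdraw the pin and take it back to the rest.

move_arm:
  targets:
    - [[0, 0, -2], [0, 0, 0]]
    - [[0, 0, -5], [0, 0, 0]]
    - [[0, 0, -8], [0, 0, 0]]
    - [[0, 0, -11.7], [0, 0, 0]]
    - [[0, 0, -11.7], [0, 0, 0]]

```text
time_s: 34.0
tcp_pos: [0.6318, 0.0082, 0.3536]
eef_rot: [-179.9, -0.4, -1.0]
contact_force: [-0.6, -0.1, -2.9]
gripper_width: 0.0217
gripper_force: 35.0
```

move_arm:
  targets:
    - [[1, 6, 0], [0, 0, 0]]
    - [[2, 12, 0], [0, 0, 0]]
    - [[2.7, 16, 0], [0, 0, 0]]
    - [[3.1, 18.6, 0], [0, 0, 0]]
    - [[3.1, 18.6, 0], [0, 0, 0]]

```text
time_s: 34.62
tcp_pos: [0.6578, -0.1802, 0.348]
eef_rot: [-180.0, 0.1, -1.2]
contact_force: [0.5, 0.7, -2.5]
gripper_width: 0.0219
gripper_force: 35.0
```

```bash
python3 - <<'E'
from h import *
for c in("side","top"):cap(c)
s=r.get_state(); t=s["tcp_pos"];print(t,s["eef_rot"],s["contact_force"])
shift([(.6592,-.1777,.111,-1)])
print("tip",pts("pin_tip","side")[:1],"expect",proj("side",t-np.array([0,0,.09])))
for l in("tab1",): print(pts(l,"top"),pts(l,"side"))
E
```

```text
[ 0.65781086 -0.17825896  0.34867992] [-1.79980214e+02  6.59698969e-02 -1.05905873e+00] [-0.10421533  0.56267219 -1.90187336]
shift [0.14, -0.06, 23.77] turn z -0.001 rows 3.8
tip [(0.68, [143.6, 272.6])] expect (np.float64(140.39929633740496), np.float64(267.50595942369563))
[(0.91, [163.0, 148.2]), (0.78, [185.9, 367.3]), (0.63, [188.1, 153.2]), (0.59, [213.3, 148.6]), (0.48, [158.6, 341.7])] [(0.89, [305.4, 189.3]), (0.59, [289.0, 172.2]), (0.58, [277.4, 153.7]), (0.54, [197.7, 326.3]), (0.54, [198.4, 296.7]), (0.38, [271.1, 214.2])]
```

```bash
python3 - <<'E'
from h import *
cap("side"); g=cv2.cvtColor(C["side"]["image"],cv2.COLOR_BGR2GRAY)
t=r.get_state()["tcp_pos"]
for row in range(118,146,3): print(row,[int(v) for v in g[row,258:282]])
for dz in(-.01,-.05,-.09): print(np.round(proj("side",t+np.array([0,0,dz])),1))
print(t); shift([(.6592,-.1777,.13,-1)])
E
```

```text
118 [224, 224, 224, 224, 225, 224, 228, 204, 101, 108, 136, 197, 225, 224, 223, 222, 220, 222, 222, 220, 223, 221, 224, 221]
121 [225, 225, 224, 223, 224, 227, 226, 208, 124, 106, 133, 195, 226, 221, 223, 221, 223, 223, 224, 224, 223, 224, 221, 225]
124 [223, 224, 223, 224, 225, 225, 228, 212, 124, 113, 118, 181, 228, 222, 224, 223, 222, 225, 226, 227, 225, 224, 222, 224]
127 [224, 225, 224, 224, 226, 226, 226, 208, 123, 111, 121, 184, 230, 226, 225, 223, 225, 224, 227, 224, 225, 222, 223, 223]
130 [223, 225, 224, 224, 225, 228, 227, 216, 152, 108, 115, 185, 232, 227, 226, 226, 226, 227, 227, 225, 224, 225, 223, 224]
133 [225, 224, 224, 226, 225, 224, 229, 217, 150, 105, 118, 189, 233, 230, 225, 226, 227, 227, 228, 227, 227, 229, 224, 225]
136 [227, 227, 227, 226, 228, 227, 228, 218, 149, 106, 104, 174, 234, 229, 228, 226, 222, 207, 165, 148, 111, 93, 97, 99]
139 [228, 229, 226, 226, 227, 227, 228, 224, 178, 108, 142, 201, 235, 204, 77, 101, 107, 101, 102, 108, 101, 97, 101, 103]
142 [225, 225, 226, 226, 228, 229, 230, 229, 230, 231, 231, 228, 232, 210, 84, 81, 77, 77, 75, 80, 80, 73, 85, 107]
145 [226, 226, 227, 226, 226, 227, 226, 227, 229, 228, 228, 227, 231, 209, 95, 74, 79, 78, 77, 77, 78, 78, 78, 74]
[113.9 266.8]
[127.3 267. ]
[140.2 267.2]
[ 0.65805833 -0.17730644  0.3496805 ]
shift [0.11, 0.04, 21.97] turn z 0.001 rows 3.5
```

move_arm:
  targets:
    - [[0.1, 0, 6], [0, 0, 0]]
    - [[0.1, 0, 12], [0, 0, 0]]
    - [[0.1, 0, 18], [0, 0, 0]]
    - [[0.1, 0, 21], [0, 0, 0]]
    - [[0.1, 0, 21], [0, 0, 0]]

```text
time_s: 35.55
tcp_pos: [0.6574, -0.1775, 0.137]
eef_rot: [-180.0, 0.3, -1.0]
contact_force: [0.6, -0.5, -1.2]
gripper_width: 0.0217
gripper_force: 35.0
```

```bash
python3 - <<'E'
from h import *
s=r.get_state();print(s["contact_force"],s["tcp_pos"]); shift([(.6592,-.1777,.111,-1)])
E
```

```text
[ 0.62257574 -0.47052695 -1.18055532] [ 0.65742226 -0.17745301  0.13698262]
shift [0.18, 0.02, 2.6] turn z 0.0 rows 0.4
```

move_arm:
  targets:
    - [[0.1, 0, 1.3], [0, 0, 0]]
    - [[0.1, 0, 2.3], [0, 0, 0]]
    - [[0.1, 0, 2.6], [0, 0, 0]]
    - [[0.1, 0, 2.6], [0, 0, 0]]
    - [[0.1, 0, 2.6], [0, 0, 0]]

```text
time_s: 36.17
tcp_pos: [0.6603, -0.1784, 0.1141]
eef_rot: [180.0, -0.0, -1.0]
contact_force: [-0.1, 0.5, -1.6]
gripper_width: 0.022
gripper_force: 35.0
```

move_arm:
  targets:
    - [[0, 0, 0], [0, 0, 0]]
    - [[0, 0, 0], [0, 0, 0]]
    - [[0, 0, 0], [0, 0, 0]]
    - [[0, 0, 0], [0, 0, 0]]
    - [[0, 0, 0], [0, 0, 0]]
  jaw: 5

```text
time_s: 36.8
tcp_pos: [0.66, -0.1783, 0.1136]
eef_rot: [180.0, 0.0, -1.0]
contact_force: [1.4, -0.2, -0.4]
gripper_width: 0.0497
gripper_force: 0.0
```

move_arm:
  targets:
    - [[0, 0, -4], [0, 0, 0]]
    - [[0, 0, -10], [0, 0, 0]]
    - [[0, 0, -16], [0, 0, 0]]
    - [[0, 0, -20], [0, 0, 0]]
    - [[0, 0, -20], [0, 0, 0]]

```text
time_s: 37.42
tcp_pos: [0.6614, -0.1787, 0.3183]
eef_rot: [180.0, -0.4, -1.0]
contact_force: [-0.3, 0.0, -0.8]
gripper_width: 0.0502
gripper_force: 0.0
```

```bash
python3 - <<'E'
from h import *
for c in("side","top"):cap(c)
def red(c,box):
    im=C[c]["image"][box[1]:box[3],box[0]:box[2]]; m=cv2.inRange(cv2.cvtColor(im,cv2.COLOR_BGR2HSV),(0,120,60),(4,255,255))|cv2.inRange(cv2.cvtColor(im,cv2.COLOR_BGR2HSV),(176,120,60),(180,255,255))
    k=max(cv2.findContours(m,cv2.RETR_EXTERNAL,cv2.CHAIN_APPROX_NONE)[0],key=cv2.contourArea); return cv2.minAreaRect(k+np.array([box[:2]]))
print(red("side",(250,165,290,195)),red("top",(290,120,320,172)))
print("pad",pts("pad","top")[:1],pts("pad","side")[:1])
s=r.get_state();print(s["tcp_pos"])
O=np.array([.566,.123]);a=np.radians(2)
for q in(0,.7):
    y,z=-.045*np.cos(q)-.008*np.sin(q)*-1, .045*np.sin(q)+.008*np.cos(q)
    w=O+[-.06*np.cos(a)-y*np.sin(a),-.06*np.sin(a)+y*np.cos(a)]; print(q,w,.16+z,proj("top",np.array([*w,.16+z])),proj("side",np.array([*w,.16+z])))
shift([(.56,-.02,.30,-45),(.5077,.076,.28,-88),(.5077,.076,.2,-88)])
E
```

```text
((267.60003662109375, 179.30001831054688), (27.280027389526367, 8.049844741821289), 26.56505012512207) ((304.5, 153.5), (21.0, 9.0), 90.0)
pad [] [(0.85, [219.2, 236.6])]
[ 0.65944479 -0.1781822   0.3120755 ]
0 [0.50760703 0.07593344] 0.168 (np.float64(203.02833565316735), np.float64(210.53698868567642)) (np.float64(223.93893936481888), np.float64(239.9773662980406))
0.7 [0.50705785 0.0916597 ] 0.195108533423972 (np.float64(202.76265704583648), np.float64(203.32282328119462)) (np.float64(217.76625361395486), np.float64(234.71208897021177))
shift [-10.23, -15.64, 1.21] turn z 0.768 rows 4.1
shift [-10.49, -3.09, 2.0] turn z 0.75 rows 4.0
shift [0.0, -0.0, 8.0] turn z -0.0 rows 1.3
```

The pin is back on its rest: the handle blob is at (267.6,179.3), against (268.5,179) at the start. Next I press the pad with the fingers closed.

move_arm:
  targets:
    - [[-10.2, -15.6, 1], [0, 0, 0.768]]
    - [[-10.2, -15.6, 1], [0, 0, 0.768]]
    - [[-10.2, -15.6, 1], [0, 0, 0.768]]
    - [[-10.2, -15.6, 1], [0, 0, 0.768]]
    - [[-10.2, -15.6, 1], [0, 0, 0.768]]
  jaw: 0

```text
time_s: 38.25
tcp_pos: [0.5598, -0.0196, 0.3027]
eef_rot: [179.9, 0.0, -45.1]
contact_force: [0.4, 0.5, 0.1]
gripper_width: 0.0056
gripper_force: 0.0
```

move_arm:
  targets:
    - [[-10.8, -3.3, 2], [0, 0, 0.75]]
    - [[-10.8, -3.3, 2], [0, 0, 0.75]]
    - [[-10.8, -3.3, 2], [0, 0, 0.75]]
    - [[-10.8, -3.3, 2], [0, 0, 0.75]]
    - [[-10.8, -3.3, 2], [0, 0, 0.75]]

```text
time_s: 38.88
tcp_pos: [0.5072, 0.0793, 0.2824]
eef_rot: [179.9, -0.1, -88.1]
contact_force: [0.5, -0.5, 0.3]
gripper_width: 0.0005
gripper_force: 0.0
```

```bash
python3 - <<'E'
from h import *
s=r.get_state();print(s["tcp_pos"],s["eef_rot"],s["gripper_width"]); shift([(.5077,.080,.21,-88)])
E
```

```text
[0.5071529  0.07925898 0.28235122] [ 1.79883702e+02 -5.64464066e-02 -8.81485680e+01] 0.000509563332345107
shift [-0.07, -0.06, 7.24] turn z -0.003 rows 1.2
```

move_arm:
  targets:
    - [[0, 0, 5], [0, 0, 0]]
    - [[0, 0, 8], [0, 0, 0]]
    - [[0, 0, 9], [0, 0, 0]]
    - [[0, 0, 10], [0, 0, 0]]
    - [[0, 0, 10.5], [0, 0, 0]]

```text
time_s: 39.5
tcp_pos: [0.5076, 0.0787, 0.178]
eef_rot: [179.9, -0.1, -88.0]
contact_force: [-1.3, -3.4, 6.8]
gripper_width: 0.0006
gripper_force: 3.4
```

move_arm:
  targets:
    - [[0, 0, 0.3], [0, 0, 0]]
    - [[0, 0, 0.6], [0, 0, 0]]
    - [[0, 0, 0.9], [0, 0, 0]]
    - [[0, 0, 1.1], [0, 0, 0]]
    - [[0, 0, 1.1], [0, 0, 0]]

```text
time_s: 40.12
tcp_pos: [0.5077, 0.0792, 0.1682]
eef_rot: [-180.0, -0.0, -88.0]
contact_force: [-3.2, -1.0, 10.2]
gripper_width: 0.0003
gripper_force: 5.2
```

```bash
python3 - <<'E'
from h import *
s=r.get_state();print(s["tcp_pos"],s["contact_force"])
E
```

```text
[0.50770095 0.07918275 0.16822668] [-3.18965147 -1.04930514 10.21775625]
```

move_arm:
  targets:
    - [[0, 0, 0.1], [0, 0, 0]]
    - [[0, 0, 0.2], [0, 0, 0]]
    - [[0, 0, 0.3], [0, 0, 0]]
    - [[0, 0, 0.3], [0, 0, 0]]

```text
time_s: 40.62
tcp_pos: [0.5078, 0.0792, 0.168]
eef_rot: [-179.9, -0.0, -87.9]
contact_force: [-15.5, 0.1, 34.3]
gripper_width: 0.0006
gripper_force: 17.1
```

move_arm:
  targets:
    - [[0, 0, 0.1], [0, 0, 0]]
    - [[0, 0, 0.2], [0, 0, 0]]
    - [[0, 0, 0.2], [0, 0, 0]]
    - [[0, 0, 0.2], [0, 0, 0]]

```text
time_s: 41.12
tcp_pos: [0.5079, 0.0792, 0.1679]
eef_rot: [-179.8, -0.0, -87.9]
contact_force: [-21.8, 1.1, 50.3]
gripper_width: 0.0002
gripper_force: 25.0
```

The tray is on its level stop. I'll lift clear and check.

move_arm:
  targets:
    - [[0, 0, -1], [0, 0, 0]]
    - [[0, 0, -5], [0, 0, 0]]
    - [[0, 0, -11], [0, 0, 0]]
    - [[0, 0, -16], [0, 0, 0]]
    - [[0, 0, -16], [0, 0, 0]]

```text
time_s: 41.75
tcp_pos: [0.5094, 0.08, 0.3263]
eef_rot: [-179.6, 0.2, -88.0]
contact_force: [-0.6, 0.5, -0.7]
gripper_width: 0.0003
gripper_force: 0.0
```

move_arm:
  targets:
    - [[24, 0, 0], [0, 0, 0]]
    - [[24, 0, 0], [0, 0, 0]]
    - [[24, 0, 0], [0, 0, 0]]
    - [[24, 0, 0], [0, 0, 0]]
    - [[24, 0, 0], [0, 0, 0]]

```text
time_s: 42.38
tcp_pos: [0.5155, -0.1634, 0.3206]
eef_rot: [179.8, 0.0, -88.3]
contact_force: [0.1, -0.0, 0.5]
gripper_width: 0.0005
gripper_force: 0.0
```

```bash
python3 - <<'E'
from h import *
for c in("side","top"):cap(c)
s=r.get_state();print(s["time_s"],s["tcp_pos"],s["contact_force"])
im=C["side"]["image"][130:410,30:310];cv2.imwrite("pics/end.png",cv2.resize(im,None,fx=2.1,fy=2.1))
for k in("orange","yellow"): tabs(k)
print(pts("pad","side")[:1],pts("pin","side")[:1],pts("pin_tip","side")[:1],pts("rest","side")[:1])
E
```

```text
42.475 [ 0.51579726 -0.1610028   0.32112837] [ 0.26642615  0.53844242 -0.77422177]
yellow xy 0.5661 0.3438 size 47.2 35.2 yaw 0.1 px [127. 187.]
yellow xy 0.571 -0.3801 size 55.6 32.5 yaw 50.4 px [371. 183.]
[(0.83, [222.8, 240.4])] [(0.82, [180.0, 266.9])] [(0.66, [211.7, 271.5])] [(0.9, [214.0, 269.1])]
```

View pics/end.png

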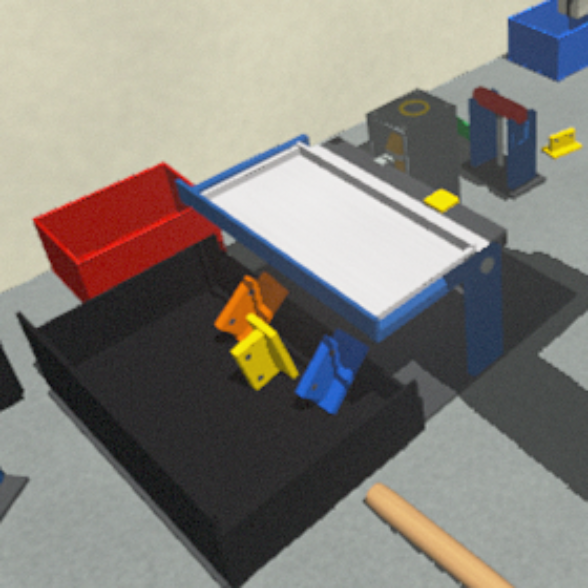

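The end crop shows the tray level, the pin on its rest and the tabs in the tote. Blue and orange lean against the tray-side wall, at (335,370) and (250,305), so I'll check their positions and the tray's tilt.

```bash
python3 - <<'E'
from h import *
for c in("side","top"):cap(c)
S=[p for p in pts("tab1","side") if p[1][0]>250];T=[p for p in pts("tab1","top") if p[1][1]<175];print(S,T)
for s in S:
    for t in T:
        p,e=tri(s[1],t[1]); print(s[1],t[1],p.round(3),round(e,1))
print("tote",[ (pts("tote_in",c)[:1]) for c in("side","top")])
for c,lo in(("side",0),("top",0)):
    for col in("orange","yellow","blue"):
        for k in rects(c,col,25):
            x,y,w,h=cv2.boundingRect(k)
            if (c=="side" and x<215 and y>250) or (c=="top" and x<170 and 120<y<250): print(c,col,x,y,w,h)
O=np.array([.566,.123]);a=np.radians(2);R=np.array([[np.cos(a),-np.sin(a)],[np.sin(a),np.cos(a)]])
# tote near wall top corners & floor edges, predicted from tote_in guess at station y ~ 0.232
for y in(.1185,.232,.3455):
    for x in(-.18,.18): w=O+R@[x,y]; print(x,y,"side z12",np.round(proj("side",np.array([*w,.012]))),"top z12",np.round(proj("top",np.array([*w,.012]))))
E
```

```text
[(0.94, [293.2, 160.7]), (0.83, [276.9, 153.3]), (0.83, [304.8, 193.6])] [(0.49, [188.4, 140.1])]
[293.2, 160.7] [188.4, 140.1] [0.558 0.289 0.055] 1.9
[276.9, 153.3] [188.4, 140.1] [0.56  0.286 0.103] 22.3
[304.8, 193.6] [188.4, 140.1] [0.533 0.267 0.023] 77.8
tote [[(0.87, [317.4, 140.7])], [(0.95, [191.7, 118.5])]]
side orange 211 370 36 31
side orange 205 361 81 59
side orange 132 260 34 32
side yellow 140 279 32 37
side blue 0 316 31 55
side blue 170 287 35 40
top yellow 119 179 13 17
top blue 131 163 44 88
top blue 0 148 50 36
-0.18 0.1185 side z12 [332. 229.] top z12 [249. 162.]
0.18 0.1185 side z12 [263. 138.] top z12 [127. 157.]
-0.18 0.232 side z12 [366. 190.] top z12 [251. 123.]
0.18 0.232 side z12 [285.  99.] top z12 [129. 119.]
-0.18 0.3455 side z12 [406. 143.] top z12 [253.  84.]
0.18 0.3455 side z12 [311.  54.] top z12 [131.  80.]
```

```bash
python3 - <<'E'
from h import *
for c in("side","top"):cap(c)
O=np.array([.566,.123]);a=np.radians(2);R=np.array([[np.cos(a),-np.sin(a)],[np.sin(a),np.cos(a)]])
T=tri((318.5,140.2),(190.5,118.2))[0]; print("tote",T, R.T@(T[:2]-O))
for n,s,t in(("orange",(277,153.3),(163,148.2)),("yellow_before",(289,172.2),(188.1,153.2)),("blue",(305,191.5),(213.3,148.6)),("yellow",(293.2,160.7),(188.4,140.1))):
    p,e=tri(s,t); q=R.T@(p[:2]-O); print(n,p.round(3),"st",q.round(3),"tote y",(q-R.T@(T[:2]-O)).round(3),round(e,1))
m=C["side"]["image"]
# tray/gate level check: pad blob vs start (224.96,239.81)
im=m[212:238,225:258];k=max(cv2.findContours(cv2.inRange(cv2.cvtColor(im,cv2.COLOR_BGR2HSV),*HSV["yellow"]),0,1)[0],key=cv2.contourArea)
print("pad",cv2.minAreaRect(k+np.array([225,212]))[0])
print(np.round(r.get_state()["qd"],2))
E
```

```text
tote [0.55317423 0.3561965  0.02797037] [-0.00467952  0.23350205]
orange [0.631 0.267 0.044] st [0.07  0.141] tote y [ 0.075 -0.092] 2.3
yellow_before [0.561 0.256 0.042] st [-0.001  0.133] tote y [ 0.004 -0.101] 4.7
blue [0.484 0.263 0.048] st [-0.077  0.142] tote y [-0.072 -0.091] 7.4
yellow [0.558 0.289 0.055] st [-0.002  0.166] tote y [ 0.003 -0.067] 1.9
pad (239.80767822265625, 224.96151733398438)
[-0.31 -0.01  0.03  0.07 -0.1  -0.04]
```

```bash
python3 -c "
from plant import r
print(r.close_job())"
```

```text
the job is handed in; nothing more can be done
None
```

I handed the job in, but no verdict came back: by my measurements the three tabs present (orange, blue, yellow) lie in the black tote, the tray is level and latched, and the pin hangs on its rest.

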